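# Check I/O modules in the press fixture and stow them in the touch-latch drawer

## Task

Check the two or three I/O modules lying on the bench: set each one front side up in a nest of the test fixture, then pull the sprung press frame down by its bar until its pads bear firmly on all the modules at once, hold it there for a second or so, and ease it back up to its rest without letting it fly. Then stow all the modules lying front side up on the floor of the console's parts drawer, which has no handle: push its front in as far as it goes and it springs ajar, pull it out, and at the end push it in again as far as it goes so that it stays latched shut. Leave the multimeter, the hand pendant and the screwdriver where they are.

Things in the scene. Friction and masses are not known exactly. Their poses are not given: they have to be found in the camera images.
- console: white trainer console, fixed, 300 mm wide (y), 340 mm deep, 92 mm high at the front edge, sloping up to 195 mm at the back, with screen, gauges and buttons on the slope; origin on the table below the middle of the case's front face, x into the case; the drawer opens to -x. Console and fixture may change sides from start to start
- drawer (a joint): how far the parts drawer is out, m: about 0.003 latched shut, 0.035 sprung ajar, 0.155 fully out. Touch latch: pushed in to its stop at about -0.0075 and let go, a shut drawer springs ajar and an open one latches shut; pushed less far in, it may not. Its spring pushes outward with 4 N when shut, 1.6 N at 0.035, nothing beyond; friction 1.2 N. Latched, it cannot be pulled; beyond 0.035 it stays where left
- drawer_front (a point): centre of the outer face of the drawer's front plate, moves with it; x into the console, y along the front. A flat plate without handle, 292 mm wide, 14 mm thick, from 8 to 86 mm above the table (this point: 47 mm). Its upper edge stands 40 mm above the drawer's sides and can be hooked from behind: the gap from plate to case is 13 mm when shut, 45 mm when ajar
- drawer_in (a point): centre of the top of the drawer's floor, 16 mm above the table, moves with it, axes as drawer_front. The floor is 161 mm long in x (80.5 mm each way, to the front plate and the back wall), 256 mm wide in y; side and back walls rise 30 mm above it, the front plate 70 mm; inside the case there are 70 mm of headroom above it
- fixture: the test fixture, fixed: a grey base 240 x 290 mm and 36 mm high with three nests side by side along y and a sprung press frame hinged at the back; origin on the table below the middle nest, x pointing away from its front, to the hinge
- nest_1 (a point): middle of the floor of the left (+y) nest, 40 mm above the table, axes as the fixture: a pocket 104 mm long in x, 44 mm wide in y, for one module lying along x either way round, between white rails 5 mm thick and 26 mm high; the side rails leave out the middle 64 mm for fingers; nests are 75 mm apart
- nest_2 (a point): middle of the floor of the middle nest, 40 mm above the table, axes as the fixture: a pocket 104 mm long in x, 44 mm wide in y, for one module lying along x either way round, between white rails 5 mm thick and 26 mm high; the side rails leave out the middle 64 mm for fingers; nests are 75 mm apart
- nest_3 (a point): middle of the floor of the right (-y) nest, 40 mm above the table, axes as the fixture: a pocket 104 mm long in x, 44 mm wide in y, for one module lying along x either way round, between white rails 5 mm thick and 26 mm high; the side rails leave out the middle 64 mm for fingers; nests are 75 mm apart
- press (a joint): angle of the press frame, rad: 0 at rest, standing 82 degrees up from level; grows as the bar is pulled to the fixture's -x and down. At about 1.43 the frame is level and its pads meet the tops of modules in the nests (stop at 1.47 without). A spring returns it: about 2 N at the bar near rest, 8 N when down; let go when down, it flies up
- press_hinge (a point): a point on the press frame's hinge axis (along the fixture's y), midway, 110 mm behind the nest centres and 100 mm above the table
- press_pads: the three rubber pads under the press frame, one over each nest, each 50 mm along the frame and 30 mm wide, 8 mm thick; origin midway on their lower face, 110 mm from the hinge axis; x along the frame to the hinge, z out of its upper side
- press_bar (a point): middle of the frame's round bar, 220 mm long along the fixture's y, 16 mm thick (19 mm at the black sleeve, the middle 120 mm), 210 mm from the hinge axis: 308 mm above the table at rest, 100 mm when down. Arms 12 mm wide join its ends to the hinge; between them the frame is open for 70 mm from the bar
- module_a: an I/O module in a plain grey housing, a block 96 mm long (its x), 36 mm wide (its y), 50 mm high (its z), about 160 g; origin at the centre of its underside, z up out of its front side, which carries the white label and the terminals and faces up at the start; either two or three modules are present (None if absent)
- module_b: an I/O module in a plain grey housing, a block 96 mm long (its x), 36 mm wide (its y), 50 mm high (its z), about 160 g; origin at the centre of its underside, z up out of its front side, which carries the white label and the terminals and faces up at the start; either two or three modules are present (None if absent)
- module_c: an I/O module in a plain grey housing, a block 96 mm long (its x), 36 mm wide (its y), 50 mm high (its z), about 160 g; origin at the centre of its underside, z up out of its front side, which carries the white label and the terminals and faces up at the start; either two or three modules are present (None if absent)
- multimeter: a bystander to be left where it lies: a dark multimeter, 150 x 78 x 45 mm, lying flat, origin at the centre of its underside
- pendant: a bystander to be left where it lies: a dark hand pendant with a handwheel, 160 x 78 x 72 mm, lying flat, origin at the centre of its underside
- screwdriver: a bystander to be left where it lies: a screwdriver 200 mm long lying along its x, origin under its middle

How it is judged:
By the outcome, as a careful person would: the job done as asked, in the order asked, and still so for the second after the job is handed in, with the robot touching nothing.
Of module_a, module_b, module_c only 2 to 3 are there at a start; the rules pass over those that are not, and their reading is None.
At some moment in a run one of module_a, module_b, module_c may be knocked a few centimetres aside while the robot is not near it.
It also fails if it takes over 210 s, if anything falls off the work surface, if the arm or the gripper's body presses on something with over 40 N, if the wrist force passes 120 N, or if a joint passes its speed limit or range.

## Robot

A 7-joint arm with a two-finger parallel gripper is mounted at the origin on the work surface. World frame = base frame: x ahead of the robot, y to its left, z up, the work surface at z = 0. Lengths are in m, angles in rad, forces in N, time in s.
With the tool pointing down it reaches from about 0.4 to 0.85 m from the base axis. Payload 10.4 kg.
Tool frame: the origin (TCP) lies at the very end of the fingers, on their centre line; the grasp point (between the pads) lies 19 mm behind it; z points along the fingers, y is the direction in which the jaws open and shut (so a half turn about z gives the same grasp; the last joint's range is limited). The gripper opens to 87 mm and grips with 3 to 60 N. Pads are 19 mm wide; open, the fingers measure 117 mm over their backs; the gripper's body (75 mm by 190 mm) begins 51 mm behind the grasp point.
Start: joints at [1.213, 0.332, -0.065, 1.46, 0.022, 1.35, -0.088], TCP at [0.205, -0.59, 0.223] pointing down, gripper open.
Joint ranges: [-2.6, 2.6], [-0.5, 2.12], [-1.47, 1.34], [0.16, 2.42], [-1.27, 4.41], [0.06, 2.06], [-2.6, 2.6]. Speed limits (rad/s): [2.22, 2.22, 2.79, 2.79, 3.14, 3.14, 3.14].

## Interface

Orientations are given as a unit quaternion [x, y, z, w].
In Python, from bench import r gives the robot as it stands.
- The arm moves only by the shell command python3 -m crank 'ROWS' [FORCE]. ROWS is JSON, a list of rows, each a list of 3 entries, a list of its own where there are three numbers: the opening, from -1 (shut) to 1 (fully open), so that 0 is half open, then the shift along the tool's x, y, z in mm, then the turn about the tool's z in degrees. A call has 1 to 12 rows; each row is the pose to reach, as a shift and turn from the pose commanded when the call began, along the tool's axes at that moment; what a row does not reach only later rows make up. A row lasts 1/12 s, in which the tool goes at most 41.7 mm and 7.16 degrees, less where a joint would pass 70% of its speed; a pose out of reach is approached as far as the arm can. A call with a gripper value outside its range is refused whole. The fingers move at their own pace and stop on an object; FORCE is the grip in N (left out, the last holds). Time passes only in rows, so rows that repeat a pose let the fingers close. It gives the time, the measured TCP pose, the force and the opening at its end, in the units of the state.
- r.read_state(): the state, without advancing time (a new reading comes with each control period).
- r.camera(name): name is "side" or "top"; returns a dict with "pixels" (400x640x3 uint8, red, green, blue), "fov_y" (degrees; the focal length in pixels is half the picture's height over the tangent of half this angle, whatever the lens; pixels are square), "cx", "cy" (the principal point, pixels), "cam_to_world" (4x4, takes a point from camera to world coordinates). Camera axes: x right, y down, z forward; pixel columns grow to the right and rows downward; lengths in m; the calibration is good to about 2 mm. A picture is of the moment at which its call begins. There is no depth.
- r.close_job(): hands the job in, once; it reports no verdict.
The state is a dict: "time": time; "joint_positions": joint angles; "joint_vel": joint speeds; "joint_torque": joint torques, N m; "ee_pos": TCP position; "eef_rot": TCP orientation; "ft_force": force on the tool from outside, world axes, zero at the start; "torque": the same for the moment, N m; "width": finger opening in m.
Only numpy, scipy, OpenCV 4.12 (cv2) and the standard library are available. Lean on these libraries where they do the work, as an engineer would, in place of code of your own. Each camera call takes 0.05 s, during which the arm holds its last target.

## Working session

There is one attempt and no reset: what is moved stays moved. The work goes in short steps, Python scripts to look and compute and a shell command to move; the robot and the scene stay as the last step left them, time stands still between calls to the robot, and variables do not carry over. Pictures are saved under pics/ and viewed, and the job is handed in when it is done.

```bash
ls -la; mkdir -p pics; python3 - <<'E'
from bench import r
import cv2,numpy as np
s=r.read_state()
for k,v in s.items(): print(k,np.round(v,4))
for n in("side","top"):
    c=r.camera(n); cv2.imwrite(f"pics/{n}0.png",c["pixels"][:,:,::-1]); print(n,c["fov_y"],c["cx"],c["cy"],np.round(c["cam_to_world"],4).tolist())
E
```

```text
total 12
drwxr-xr-x  3 agent agent 4096 Dec  6 15:37 .
drwxr-xr-x 23 root  root  4096 Dec  6 15:37 ..
drwxr-xr-x  2 agent agent 4096 Dec  6 15:37 pics
time 0.0
joint_positions [ 1.2134  0.3329 -0.0647  1.461   0.0216  1.3499 -0.0885]
joint_vel [-0.0005  0.0013 -0.001   0.0005  0.      0.0018 -0.0007]
joint_torque [-6.00000e-04 -6.23252e+01  2.44000e-02 -3.89908e+01 -6.14000e-02
  3.99000e-02  1.00000e-04]
ee_pos [ 0.2052 -0.59    0.2218]
eef_rot [ 9.860e-01  1.666e-01 -2.000e-04 -7.000e-04]
ft_force [0.2893 0.13   0.8098]
torque [0.0132 0.0093 0.028 ]
width 0.0869
side 56.105146203789616 322.7923786524336 198.93700176357802 [[-0.8158, -0.3041, 0.492, -0.0019], [-0.5783, 0.439, -0.6876, 0.8535], [-0.0069, -0.8455, -0.534, 0.8664], [0.0, 0.0, 0.0, 1.0]]
top 51.15070762307283 322.71986478615923 194.79356496370042 [[0.0224, -0.993, 0.1163, 0.4431], [-0.9997, -0.0218, 0.007, -0.0077], [-0.0044, -0.1164, -0.9932, 1.8586], [0.0, 0.0, 0.0, 1.0]]
```

View pics/side0.png

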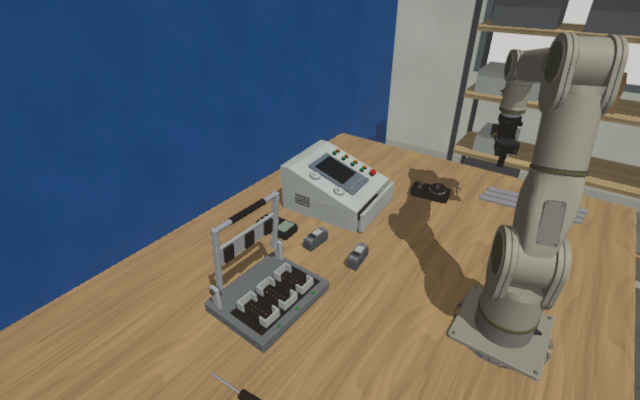

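View pics/top0.png

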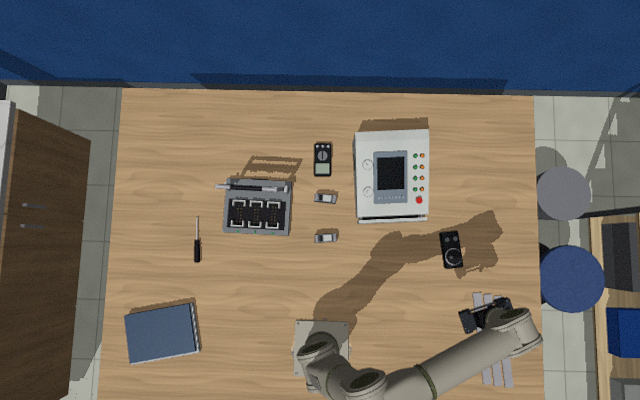

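```bash
cat > h.py <<'E'
from bench import r
import cv2,numpy as np
from scipy.spatial.transform import Rotation as R
def cam(n):
    c=r.camera(n); c["f"]=200/np.tan(np.radians(c["fov_y"])/2); return c
def px2w(c,u,v,z):
    T=np.array(c["cam_to_world"]); d=T[:3,:3]@np.array([(u-c["cx"])/c["f"],(v-c["cy"])/c["f"],1]); o=T[:3,3]
    return o+d*(z-o[2])/d[2]
def w2px(c,p):
    T=np.array(c["cam_to_world"]); q=T[:3,:3].T@(np.array(p)-T[:3,3]); return c["f"]*q[0]/q[2]+c["cx"],c["f"]*q[1]/q[2]+c["cy"]
def crop(c,x0,y0,x1,y1,k,name):
    im=cv2.resize(np.ascontiguousarray(c["pixels"][y0:y1,x0:x1,::-1]),None,fx=k,fy=k,interpolation=cv2.INTER_CUBIC); cv2.imwrite("pics/"+name,im)
def st():
    s=r.read_state(); print("t",round(s["time"],2),"tcp",np.round(s["ee_pos"],4),"q",np.round(s["eef_rot"],3),"F",np.round(s["ft_force"],1),"w",round(s["width"],4),"j",np.round(s["joint_positions"],2)); return s
E
python3 - <<'E'
from h import *
c=cam("top")
crop(c,210,130,340,250,6-1.1,"t1.png") if 0 else crop(c,210,130,340,250,5,"t1.png"); crop(c,300,110,440,250,4,"t2.png")
E
python3 - <<'E'
from h import *
c=cam("side")
crop(c,190,180,390,350,4-0.5,"s1.png") if 0 else crop(c,195,180,385,340,4,"s1.png"); crop(c,270,130,450,240,4,"s2.png")
E
```

```text
(no output)
```

View pics/t1.png

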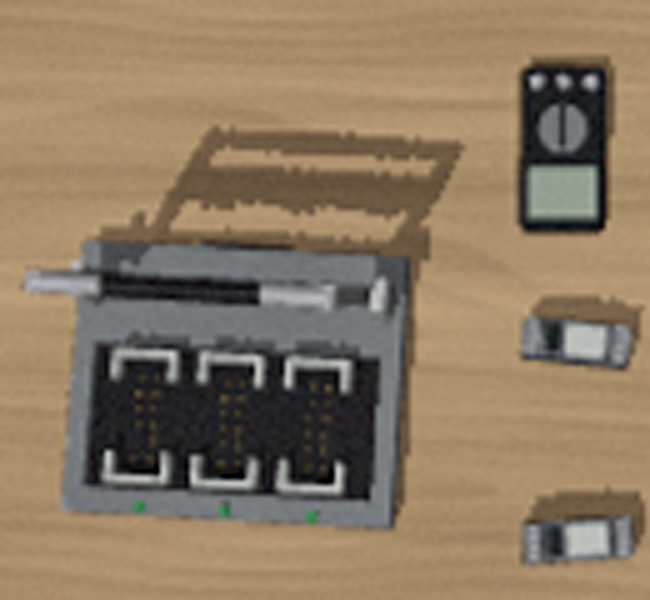

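View pics/t2.png

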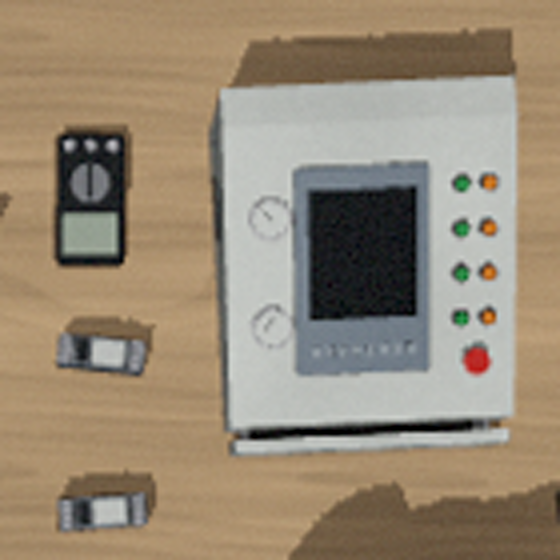

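View pics/s1.png

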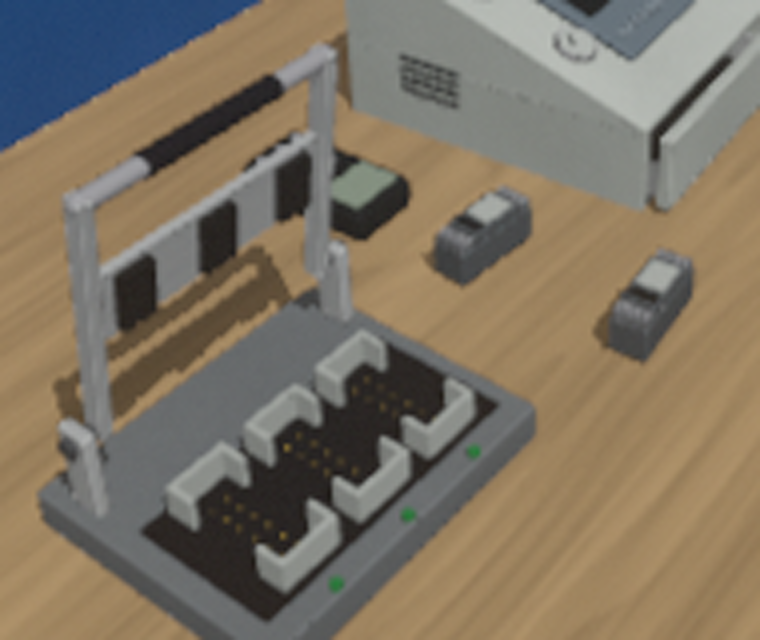

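View pics/s2.png

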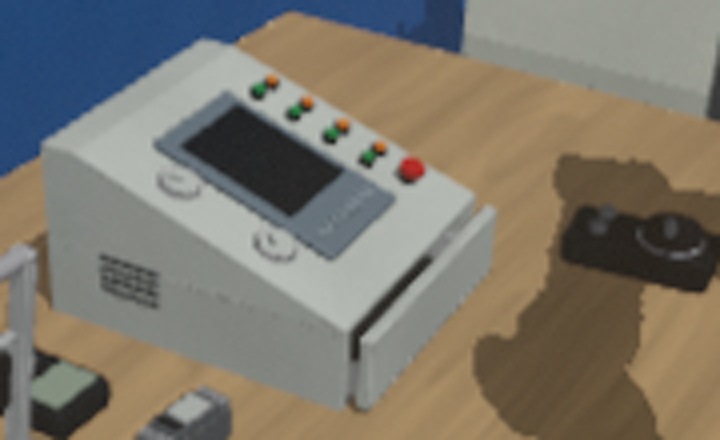

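```bash
cat > fit.py <<'E'
from h import *
from scipy.optimize import minimize
from itertools import product
def box(x0,x1,y0,y1,z0,z1): return np.array(list(product((x0,x1),(y0,y1),(z0,z1))))
def place(b,p):
    c,s=np.cos(p[2]),np.sin(p[2]); return np.c_[p[0]+c*b[:,0]-s*b[:,1],p[1]+s*b[:,0]+c*b[:,1],b[:,2]]
def render(c,boxes,p,roi,k=4):
    x0,y0,x1,y1=roi; m=np.zeros(((y1-y0)*k,(x1-x0)*k),np.uint8)
    for b in boxes:
        P=np.array([w2px(c,q) for q in place(b,p)]); P=(P+0.5-[x0,y0])*k-0.5
        h=cv2.convexHull((P*16).round().astype(np.int32)); cv2.fillConvexPoly(m,h,255,cv2.LINE_AA,4)
    return cv2.resize(m,(x1-x0,y1-y0),interpolation=cv2.INTER_AREA)/255.
def fit(items,boxes,p0,dz=0):
    # items: list of (cam,roi,softmask)
    f=lambda p:sum(((render(c,boxes,p,roi)-m)**2).sum()/max(m.sum(),1) for c,roi,m in items)
    best=None
    for dyaw in(-.1,0,.1):
        for s in(.01,):
            q=np.array(p0)+[0,0,dyaw]
            sim=np.array([q,q+[s,0,0],q+[0,s,0],q+[0,0,.08]])
            o=minimize(f,q,method="Nelder-Mead",options=dict(initial_simplex=sim,xatol=1e-4,fatol=1e-5,maxiter=200))
            if best is None or o.fun<best.fun: best=o
    return best
def soft(c,roi,fn):
    x0,y0,x1,y1=roi; im=c["pixels"][y0:y1,x0:x1].astype(float); return fn(im)
def greyness(im):  # low-saturation mask: wood is brown (R-B large)
    d=im[...,0]-im[...,2]; return np.clip((38-d)/20,0,1)
MOD=[box(-.048,.048,-.018,.018,0,.05)]
RAILS=[]
for n in(-1,0,1):
    y=.075*n
    for s in(-1,1):
        RAILS.append(box(*sorted((s*.052,s*.057)),y-.027,y+.027,.036,.066))
        for t in(-1,1): RAILS.append(box(*sorted((s*.032,s*.057)),*sorted((y+t*.022,y+t*.027)),.036,.066))
def white(im):
    v=im.mean(-1); return np.clip((v-90)/90,0,1)
def show(c,roi,m,boxes,p,name,k=5):
    x0,y0,x1,y1=roi; im=np.ascontiguousarray(c["pixels"][y0:y1,x0:x1,::-1]); im=cv2.resize(im,None,fx=k,fy=k,interpolation=cv2.INTER_CUBIC)
    e=(render(c,boxes,p,roi)>.5).astype(np.uint8); e=cv2.resize(e,None,fx=k,fy=k,interpolation=cv2.INTER_LINEAR)
    cn,_=cv2.findContours(e,cv2.RETR_LIST,cv2.CHAIN_APPROX_NONE); cv2.drawContours(im,cn,-1,(0,0,255),1)
    mm=cv2.cvtColor(cv2.resize((m*255).astype(np.uint8),(im.shape[1],im.shape[0])),cv2.COLOR_GRAY2BGR)
    cv2.imwrite("pics/"+name,np.hstack([im,mm]))
E
python3 - <<'E'
from fit import *
t=cam("top"); s=cam("side")
for n,u,v in(("m1",325,198),("m2",325,238),("fix",256,213),("meter",322,160),("con",392,216)): print(n,px2w(t,u,v,.05).round(3))
for n,p0,rt in(("m1",px2w(t,325,198,.05),(309,186,342,208)),("m2",px2w(t,325,238,.05),(309,226,342,248))):
    p0=[p0[0],p0[1],np.pi/2]; u,v=w2px(s,(p0[0],p0[1],.025)); u,v=int(u),int(v); rs=(u-22,v-20,u+22,v+20)
    it=[(t,rt,soft(t,rt,greyness)),(s,rs,soft(s,rs,greyness))]
    o=fit(it,MOD,p0); print(n,o.x.round(4),round(o.fun,3),[fit([i],MOD,p0).x.round(4).tolist() for i in it])
    show(*it[0],MOD,o.x,n+"t.png",8); show(*it[1],MOD,o.x,n+"s.png",8)
p0=px2w(t,256,213,.066); p0=[p0[0],p0[1],0]
rt=(228,196,284,231); rs=(233,258,317,330)
it=[(t,rt,soft(t,rt,white)),(s,rs,soft(s,rs,white))]
o=fit(it,RAILS,p0); print("fix",o.x.round(4),o.fun,[fit([i],RAILS,p0).x.round(4).tolist() for i in it])
show(*it[0],RAILS,o.x,"ft.png",7); show(*it[1],RAILS,o.x,"fs.png",4)
E
cd pics; python3 -c "
import cv2,numpy as np
L=[cv2.imread(f) for f in('m1t.png','m1s.png','m2t.png','m2s.png')]
w=max(i.shape[1] for i in L); c=np.vstack([cv2.copyMakeBorder(i,0,0,0,w-i.shape[1],0) for i in L]); cv2.imwrite('mm.png',cv2.resize(c,None,fx=.6,fy=.6))
L=[cv2.imread(f) for f in('ft.png','fs.png')]
w=max(i.shape[1] for i in L); c=np.vstack([cv2.copyMakeBorder(i,0,0,0,w-i.shape[1],0) for i in L]); cv2.imwrite('ff.png',c); print(c.shape)"
```

```text
m1 [ 0.641 -0.005  0.05 ]
m2 [ 0.468 -0.009  0.05 ]
fix [0.569 0.293 0.05 ]
meter [0.809 0.012 0.05 ]
con [ 0.569 -0.297  0.05 ]
m1 [ 0.6437 -0.004   1.5017] 0.463 [[0.6437, -0.0047, 1.4796], [0.6422, 0.0002, 1.5853]]
m2 [ 0.4708 -0.01    1.6823] 0.183 [[0.4704, -0.0105, 1.667], [0.4707, -0.0064, 1.7223]]
fix [ 0.5664  0.2966 -0.0349] 0.8509799892503099 [[0.5662, 0.2968, -0.0353], [0.5682, 0.2958, -0.0318]]
(533, 784, 3)
```

View pics/mm.png

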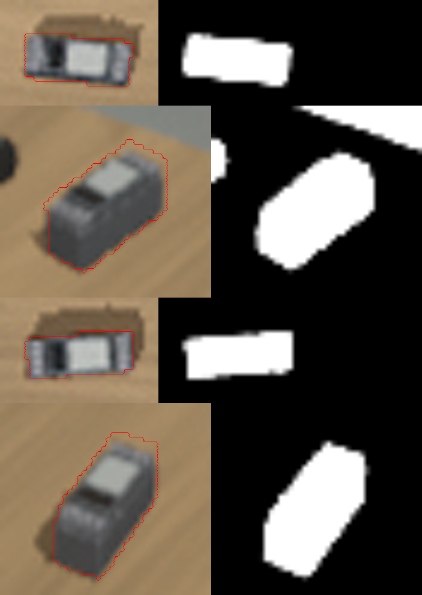

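View pics/ff.png

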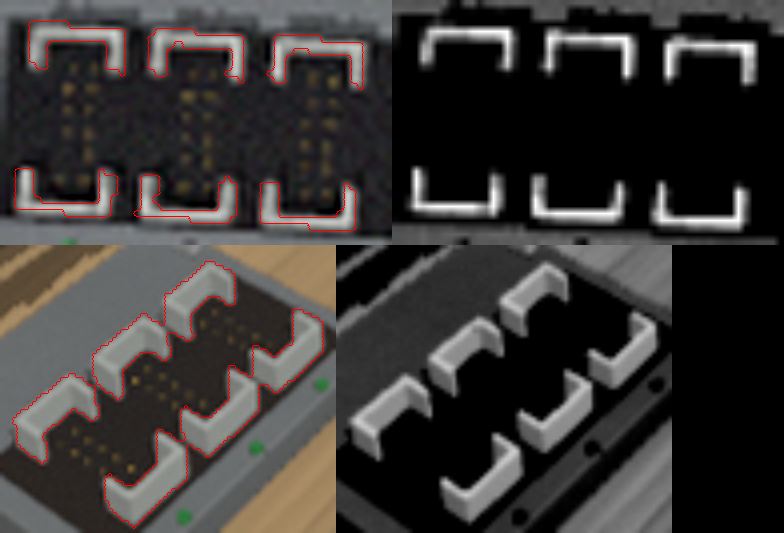

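```bash
cat >> fit.py <<'E'
CASE=[np.array([(x,y,z) for y in(-.15,.15) for x,z in((0,0),(0,.092),(.34,.195),(.34,0))]),box(-.027,-.013,-.146,.146,.008,.086)]
def comp(m,roi,u,v):
    b=(m>.5).astype(np.uint8); n,l=cv2.connectedComponents(b); k=l[v-roi[1],u-roi[0]]; b=(l==k).astype(np.uint8)
    cn,_=cv2.findContours(b,cv2.RETR_EXTERNAL,cv2.CHAIN_APPROX_NONE); o=np.zeros_like(b); cv2.drawContours(o,cn,-1,1,-1); return o.astype(float)
E
python3 - <<'E'
from fit import *
t=cam("top"); s=cam("side")
rt=(340,110,445,232); rs=(276,132,402,232)
it=[(t,rt,comp(soft(t,rt,greyness),rt,365,150)),(s,rs,comp(soft(s,rs,greyness),rs,310,205))]
p0=px2w(t,392,212,.09); p0=[p0[0],p0[1],0]
a=[fit([i],CASE,p0) for i in it]; o=fit(it,CASE,p0); print(o.x.round(4),o.fun,[(x.x.round(4).tolist(),x.fun) for x in a])
show(*it[0],CASE,o.x,"ct.png",4); show(*it[1],CASE,o.x,"cs.png",3)
# handpicked plate top edge
for u,v in((232,443),(232,453),(508,432),(508,441)): print(px2w(t,(u+.5)/4-.5+300,(v+.5)/4-.5+110,.086).round(4))
E
```

```text
[ 0.5718 -0.2921  0.0611] 0.22370050166729402 [([0.5715, -0.2932, 0.0633], np.float64(0.015514268624169967)), ([0.5718, -0.2892, 0.0571], np.float64(0.20484742784005608))]
[ 0.5448 -0.1456  0.086 ]
[ 0.5342 -0.1457  0.086 ]
[ 0.5629 -0.4377  0.086 ]
[ 0.5534 -0.4377  0.086 ]
```

View pics/ct.png

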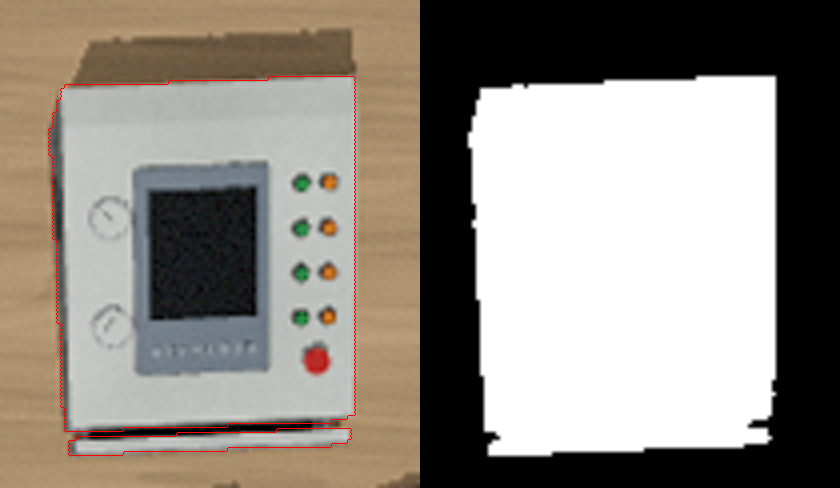

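View pics/cs.png

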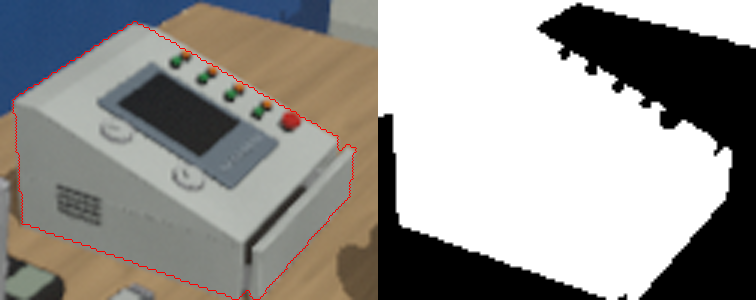

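```bash
cat >> h.py <<'E'
def go(x,y,z,yawdeg=None,from_s=None):
    s=r.read_state(); M=R.from_quat(s["eef_rot"]).as_matrix(); d=M.T@(np.array([x,y,z])-s["ee_pos"])*1000
    yaw=np.degrees(np.arctan2(M[1,0],M[0,0])); turn=0 if yawdeg is None else -((yawdeg-yaw+180)%360-180)
    print("shift mm",d.round(1),"turn",round(turn,1),"| yaw now",round(yaw,2),"tilt z",M[:,2].round(3),"rows>=",int(np.ceil(max(np.linalg.norm(d)/41.7,abs(turn)/7.16))))
E
python3 - <<'E'
from h import *
st(); go(0.47,-0.01,.22,96.5)
E
```

```text
t 0.4 tcp [ 0.2054 -0.5902  0.2224] q [ 0.986  0.167 -0.    -0.   ] F [ 0.2 -0.1 -0.4] w 0.0874 j [ 1.21  0.33 -0.06  1.46  0.02  1.35 -0.09]
shift mm [ 440.6 -461.1    2.5] turn -77.3 | yaw now 19.18 tilt z [-0.  0. -1.] rows>= 16
```

```bash
python3 -m crank '[[0.6,[20,-20,0],-3],[0.6,[45,-47,0],-8],[0.6,[70,-74,0],-13],[0.6,[95,-100,0],-18],[0.6,[120,-126,0],-23],[0.6,[145,-152,0],-28],[0.6,[170,-178,0],-33],[0.6,[195,-204,0],-38],[0.6,[220,-230,0],-43],[0.6,[245,-256,0],-48],[0.6,[265,-277,0],-52],[0.6,[275,-288,0],-54]]' 25; python3 - <<'E'
from h import *
st(); go(0.4706,-0.0095,.12,96.5)
E
```

```text
time: 1.4
ee_pos: [0.372, -0.2245, 0.2229]
eef_rot: [0.801, 0.599, 0.0, 0.0]
ft_force: [0.8, 0.5, 0.3]
width: 0.0694
t 1.4 tcp [ 0.372  -0.2245  0.2229] q [0.801 0.599 0.    0.   ] F [0.8 0.5 0.3] w 0.0694 j [ 0.9  -0.07 -0.44  1.91 -0.03  1.3   0.19]
shift mm [234.1  34.  102.9] turn -22.9 | yaw now 73.64 tilt z [ 0.001 -0.    -1.   ] rows>= 7
```

```bash
python3 -m crank '[[0.6,[20,3,10],-2],[0.6,[48,7,20],-5],[0.6,[76,11,32],-8],[0.6,[104,15,44],-11],[0.6,[132,19,56],-14],[0.6,[160,23,68],-17],[0.6,[188,27,80],-20],[0.6,[212,31,92],-22],[0.6,[228,33,100],-22.9],[0.6,[234,34,103],-22.9],[0.6,[234,34,103],-22.9]]'; python3 - <<'E'
from fit import *
st(); go(0.4706,-0.0095,.012,96.5)
t=cam("top"); s=cam("side"); crop(t,270,170,380,260,6,"t3.png"); crop(s,270,180,450,300,4,"s3.png")
E
```

```text
time: 2.32
ee_pos: [0.4704, -0.0128, 0.1184]
eef_rot: [0.668, 0.744, -0.0, -0.001]
ft_force: [-0.3, 1.2, 0.8]
width: 0.0691
t 2.32 tcp [ 0.4704 -0.0128  0.1184] q [ 0.668  0.744 -0.    -0.001] F [-0.3  1.2  0.8] w 0.0691 j [ 0.6   0.14 -0.71  1.95  0.1   1.08 -0.04]
shift mm [  3.1   0.7 106.4] turn -0.4 | yaw now 96.12 tilt z [-0.002  0.001 -1.   ] rows>= 3
```

View pics/s3.png

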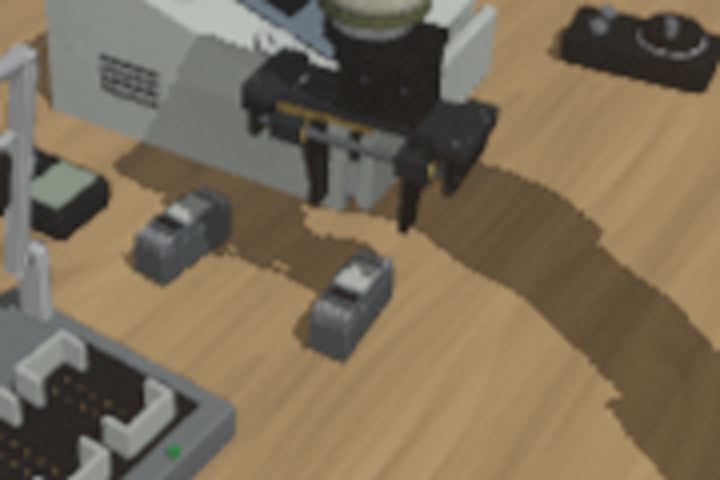

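View pics/t3.png

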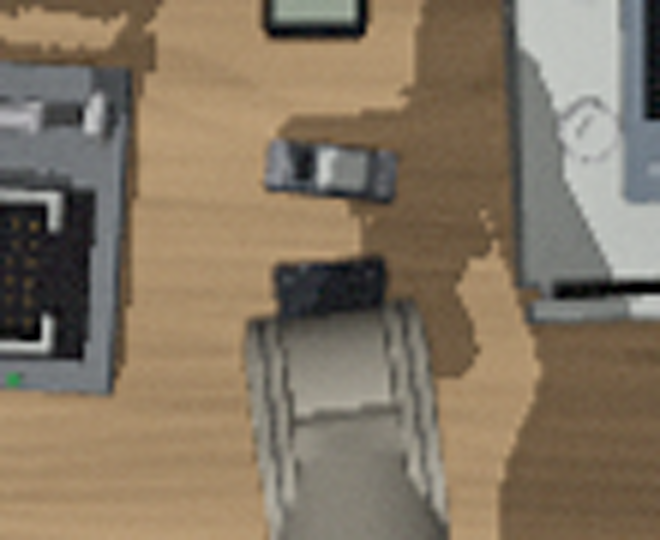

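```bash
python3 - <<'E'
from fit import *
s=cam("side"); x=st(); M=R.from_quat(x["eef_rot"]).as_matrix()
for k in(-1,1): print(w2px(s,x["ee_pos"]+M[:,1]*k*.042))
print(w2px(s,x["ee_pos"]))
t=cam("top")
for n,p0,rt in(("m1",(.6433,-.003,1.5),(309,186,342,208)),):
    it=[(t,rt,soft(t,rt,greyness))]; o=fit(it,MOD,p0); print(n,o.x.round(4),o.fun)
p0=(.4706,-.0095,1.68); u,v=w2px(s,(p0[0],p0[1],.025)); u,v=int(u),int(v); rs=(u-22,v-12,u+22,v+20)
it=[(s,rs,soft(s,rs,greyness))]; o=fit(it,MOD,p0); print(o.x.round(4),o.fun)
go(p0[0],p0[1],.012,96.5)
E
```

```text
t 2.47 tcp [ 0.4706 -0.0152  0.1197] q [ 0.669  0.743 -0.     0.   ] F [-0.1 -0.3 -0.3] w 0.0691 j [ 0.6   0.14 -0.71  1.95  0.1   1.09 -0.04]
(np.float64(371.9818139403826), np.float64(235.2125256564013))
(np.float64(348.5508130117428), np.float64(227.68877082323937))
(np.float64(360.098863422253), np.float64(231.39687959564245))
m1 [ 0.6433 -0.0044  1.4729] 0.05133363660894879
[ 0.4724 -0.0095  1.7189] 0.09442319862538892
shift mm [  5.8   0.4 107.9] turn -0.6 | yaw now 95.94 tilt z [ 0.001 -0.001 -1.   ] rows>= 3
```

```bash
python3 -m crank '[[0.6,[3,0,15],-0.6],[0.6,[6,0,40],-0.6],[0.6,[6,0,65],-0.6],[0.6,[6,0,85],-0.6],[0.6,[6,0,98],-0.6],[0.6,[6,0,105],-0.6],[0.6,[6,0,108],-0.6],[-1,[6,0,108],-0.6],[-1,[6,0,108],-0.6],[-1,[6,0,108],-0.6],[-1,[6,0,108],-0.6],[-1,[6,0,108],-0.6]]' 30; python3 - <<'E'
from h import *
st()
E
```

```text
time: 3.52
ee_pos: [0.4705, -0.0079, 0.0121]
eef_rot: [0.665, 0.747, 0.0, 0.001]
ft_force: [0.6, 0.4, -1.0]
width: 0.0442
t 3.52 tcp [ 0.4705 -0.0079  0.0121] q [0.665 0.747 0.    0.001] F [ 0.6  0.4 -1. ] w 0.0442 j [ 0.53  0.31 -0.67  2.04  0.26  0.87 -0.17]
```

```bash
python3 -m crank '[[-1,[0,0,0],0],[-1,[0,0,0],0],[-1,[0,0,0],0],[-1,[0,0,0],0],[-1,[0,0,0],0],[-1,[0,0,0],0]]' 30; python3 - <<'E'
from h import *
st()
c=cam("side"); crop(c,300,210,420,300,6,"s4.png")
E
```

```text
time: 4.02
ee_pos: [0.4704, -0.0079, 0.0119]
eef_rot: [0.665, 0.747, 0.0, 0.0]
ft_force: [-1.5, -1.2, 6.3]
width: 0.0361
t 4.02 tcp [ 0.4704 -0.0079  0.0119] q [0.665 0.747 0.    0.   ] F [-1.5 -1.2  6.3] w 0.0361 j [ 0.53  0.31 -0.67  2.04  0.26  0.87 -0.17]
```

View pics/s4.png

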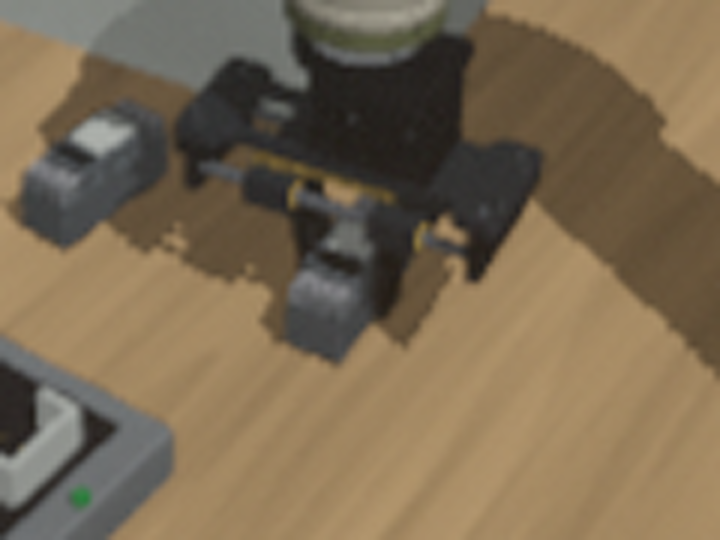

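```bash
python3 -m crank '[[-1,[0,0,-8],0],[-1,[0,0,-25],0],[-1,[0,0,-50],0],[-1,[0,0,-80],0],[-1,[0,0,-110],0],[-1,[0,0,-135],0],[-1,[0,0,-148],0],[-1,[0,0,-150],0],[-1,[0,0,-150],0]]' 30; python3 - <<'E'
from h import *
st();go(.569,.3716,.16,178)
E
```

```text
time: 4.82
ee_pos: [0.4702, -0.0079, 0.1619]
eef_rot: [0.665, 0.747, 0.0, 0.001]
ft_force: [-0.1, -1.5, -2.0]
width: 0.0361
t 4.82 tcp [ 0.4702 -0.0079  0.1619] q [0.665 0.747 0.    0.001] F [-0.1 -1.5 -2. ] w 0.0361 j [ 0.62  0.09 -0.72  1.9   0.06  1.17 -0.01]
shift mm [365.4 142.2   1.8] turn -81.3 | yaw now 96.68 tilt z [ 0.001 -0.001 -1.   ] rows>= 12
```

```bash
python3 -m crank '[[-1,[5,0,0],-5],[-1,[15,2,0],-12],[-1,[30,4,0],-19],[-1,[45,6,0],-26],[-1,[60,8,0],-33],[-1,[75,10,0],-40],[-1,[90,12,0],-47],[-1,[105,14,0],-54],[-1,[120,16,0],-61],[-1,[135,18,0],-68],[-1,[145,20,0],-75],[-1,[150,20,0],-81]]' 30; python3 - <<'E'
from h import *
st();go(.569,.3716,.16,178)
E
```

```text
time: 5.82
ee_pos: [0.4714, 0.145, 0.16]
eef_rot: [0.016, 1.0, 0.0, -0.001]
ft_force: [-0.0, -0.9, -2.0]
width: 0.0356
t 5.82 tcp [0.4714 0.145  0.16  ] q [ 0.016  1.     0.    -0.001] F [-0.  -0.9 -2. ] w 0.0356 j [ 0.49  0.2  -0.95  1.84  0.17  1.19  1.02]
shift mm [-9.030e+01  2.296e+02 -1.000e-01] turn 0.2 | yaw now 178.17 tilt z [-0.002  0.001 -1.   ] rows>= 6
```

```bash
python3 -m crank '[[-1,[-5,12,0],0],[-1,[-15,36,0],0],[-1,[-26,64,0],0],[-1,[-37,94,0],0],[-1,[-48,124,0],0],[-1,[-60,154,0],0],[-1,[-72,184,0],0],[-1,[-82,208,0],0],[-1,[-88,223,0],0.2],[-1,[-90,229,0],0.2],[-1,[-90,229,0],0.2],[-1,[-90,229,0],0.2]]' 30; python3 - <<'E'
from fit import *
x=st();go(.569,.3716,.052,178)
t=cam("top"); s=cam("side"); crop(t,200,150,320,240,6,"t5.png"); crop(s,195,180,385,340,4,"s5.png")
E
```

```text
time: 6.82
ee_pos: [0.5711, 0.368, 0.1602]
eef_rot: [0.022, 1.0, -0.001, -0.001]
ft_force: [0.1, -1.2, -0.9]
width: 0.0358
t 6.82 tcp [0.5711 0.368  0.1602] q [ 0.022  1.    -0.001 -0.001] F [ 0.1 -1.2 -0.9] w 0.0358 j [-0.07  0.64 -0.86  1.34  0.48  1.38  0.6 ]
shift mm [  2.1   3.6 108.2] turn -0.5 | yaw now 177.51 tilt z [-0.002 -0.001 -1.   ] rows>= 3
```

View pics/s5.png

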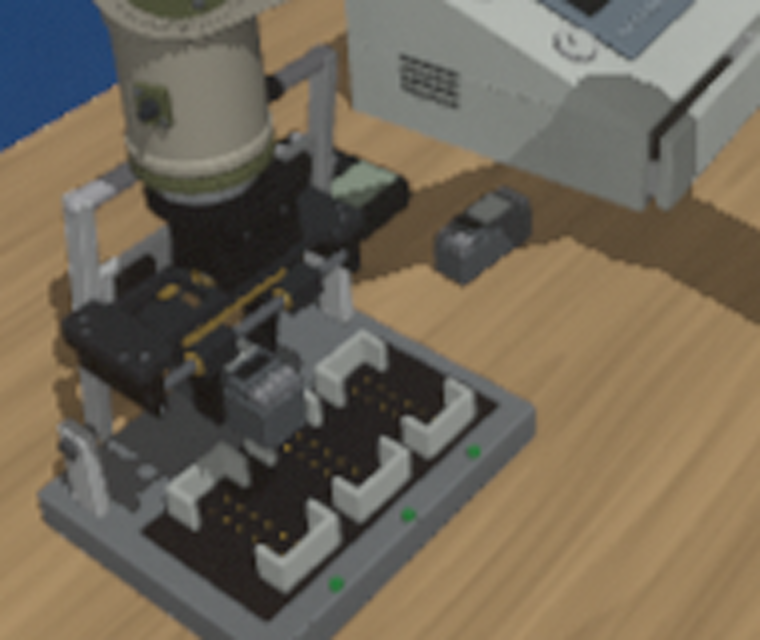

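View pics/t5.png

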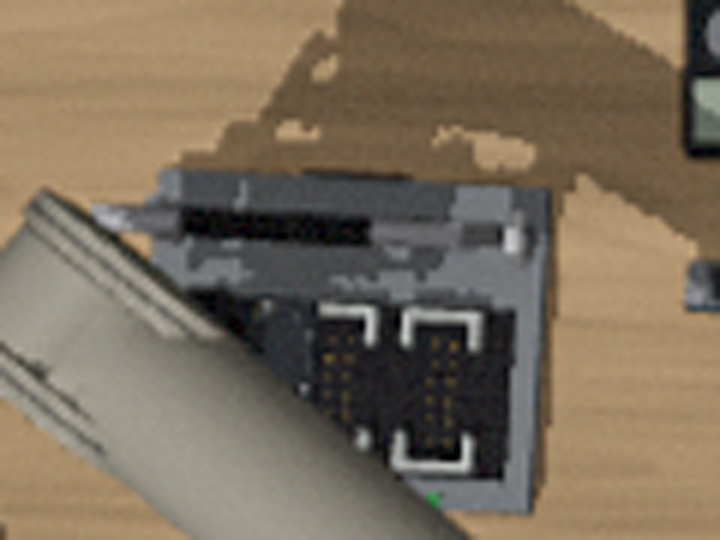

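```bash
python3 - <<'E'
from fit import *
x=st(); s=cam("side"); p=x["ee_pos"]; z=p[2]-.012
roi=(240,255,285,300)
im=s["pixels"]
k=10; x0,y0,x1,y1=roi
a=cv2.resize(np.ascontiguousarray(im[y0:y1,x0:x1,::-1]),None,fx=k,fy=k,interpolation=cv2.INTER_CUBIC)
for dx,col in((0,(0,0,255)),(-.004,(0,255,0)),(.004,(255,0,0))):
    b=box(-.048+dx,.048+dx,-.018,.018,z,z+.05); P=np.array([w2px(s,q) for q in place(b,(p[0],p[1],np.radians(177.5+180)))]); P=(P+.5-[x0,y0])*k-.5
    for i in range(8):
        for j in range(i):
            if bin(i^j).count("1")==1: cv2.line(a,tuple(P[i].astype(int).tolist()),tuple(P[j].astype(int).tolist()),col,1)
cv2.imwrite("pics/hand.png",a)
E
```

```text
t 6.92 tcp [0.5717 0.3672 0.1611] q [ 0.022  1.    -0.001 -0.   ] F [ 1.1  0.3 -1.6] w 0.0356 j [-0.07  0.64 -0.86  1.34  0.48  1.38  0.6 ]
```

View pics/hand.png

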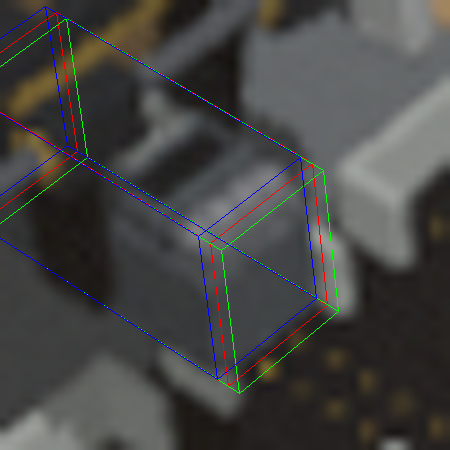

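```bash
python3 -m crank '[[-1,[2,2,0],-0.3],[-1,[3.5,4.4,0],-0.5],[-1,[3.5,4.4,20],-0.5],[-1,[3.5,4.4,40],-0.5],[-1,[3.5,4.4,55],-0.5],[-1,[3.5,4.4,60],-0.5],[-1,[3.5,4.4,60],-0.5],[-1,[3.5,4.4,60],-0.5]]' 30; python3 - <<'E'
from fit import *
x=st();go(.568,.3716,.052,178)
s=cam("side"); crop(s,225,245,325,320,8,"s6.png")
E
```

```text
time: 7.63
ee_pos: [0.5685, 0.3734, 0.1021]
eef_rot: [0.018, 1.0, 0.0, 0.0]
ft_force: [0.9, 0.6, -0.7]
width: 0.036
t 7.63 tcp [0.5685 0.3734 0.1021] q [0.018 1.    0.    0.   ] F [ 0.9  0.6 -0.7] w 0.036 j [-0.09  0.69 -0.84  1.4   0.52  1.28  0.57]
shift mm [ 0.4 -1.8 50.1] turn -0.0 | yaw now 177.99 tilt z [ 0.  0. -1.] rows>= 2
```

View pics/s6.png

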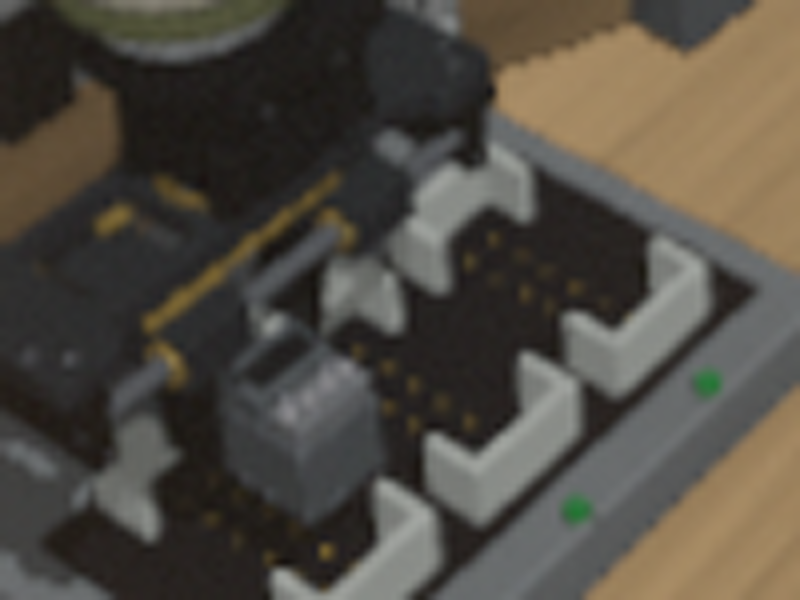

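```bash
python3 -m crank '[[-1,[0.4,-1.8,3],0],[-1,[0.4,-1.8,12],0],[-1,[0.4,-1.8,22],0],[-1,[0.4,-1.8,32],0],[-1,[0.4,-1.8,40],0],[-1,[0.4,-1.8,45],0],[-1,[0.4,-1.8,49],0],[-1,[0.4,-1.8,49],0],[-1,[0.4,-1.8,49],0]]' 30; python3 - <<'E'
from fit import *
x=st()
s=cam("side"); crop(s,225,245,325,320,8,"s7.png")
E
```

```text
time: 8.43
ee_pos: [0.568, 0.3716, 0.0525]
eef_rot: [0.018, 1.0, 0.0, 0.0]
ft_force: [0.1, 0.1, -1.2]
width: 0.0358
t 8.43 tcp [0.568  0.3716 0.0525] q [0.018 1.    0.    0.   ] F [ 0.1  0.1 -1.2] w 0.0358 j [-0.09  0.73 -0.82  1.45  0.55  1.2   0.55]
```

View pics/s7.png

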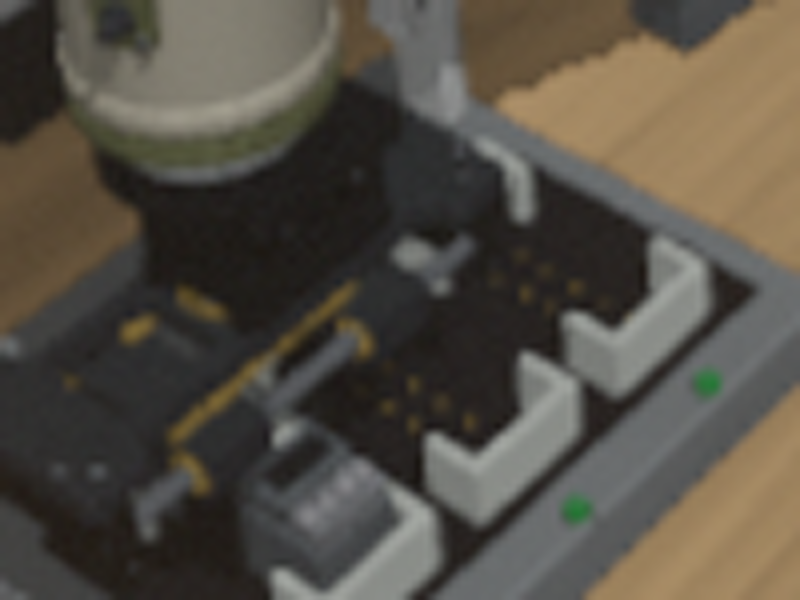

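```bash
python3 -m crank '[[0.25,[0,0,0],0],[0.25,[0,0,0],0],[0.25,[0,0,0],0],[0.25,[0,0,0],0],[0.25,[0,0,-6],0],[0.25,[0,0,-20],0],[0.25,[0,0,-40],0],[0.25,[0,0,-65],0],[0.25,[0,0,-90],0],[0.25,[0,0,-108],0],[0.25,[0,0,-115],0],[0.25,[0,0,-115],0]]' 30; python3 - <<'E'
from fit import *
x=st()
s=cam("side"); crop(s,195,180,385,340,4,"s8.png")
t=cam("top"); rt=(309,186,342,208)
p0=(.6433,-.003,1.5); u,v=w2px(s,(p0[0],p0[1],.025)); u,v=int(u),int(v); rs=(u-22,v-16,u+22,v+20)
it=[(t,rt,soft(t,rt,greyness)),(s,rs,comp(soft(s,rs,greyness),rs,u,v))]
print([fit([i],MOD,p0).x.round(4) for i in it])
show(*it[1],MOD,fit([it[1]],MOD,p0).x,"m1s2.png",8)
go(.4714,.145,.16,178); go(.6433,-.003,.14,86)
E
```

```text
time: 9.48
ee_pos: [0.5686, 0.3722, 0.1704]
eef_rot: [0.018, 1.0, 0.001, 0.002]
ft_force: [-0.6, 0.3, -0.2]
width: 0.0542
t 9.48 tcp [0.5686 0.3722 0.1704] q [0.018 1.    0.001 0.002] F [-0.6  0.3 -0.2] w 0.0542 j [-0.08  0.63 -0.87  1.34  0.48  1.39  0.6 ]
[array([ 0.6435, -0.0044,  1.4793]), array([6.4290e-01, 1.0000e-04, 1.5407e+00])]
shift mm [  88.4 -229.4    7.2] turn -0.0 | yaw now 177.98 tilt z [-0.    -0.001 -1.   ] rows>= 6
shift mm [ -88.6 -371.3   27.2] turn 92.0 | yaw now 177.98 tilt z [-0.    -0.001 -1.   ] rows>= 13
```

View pics/s8.png

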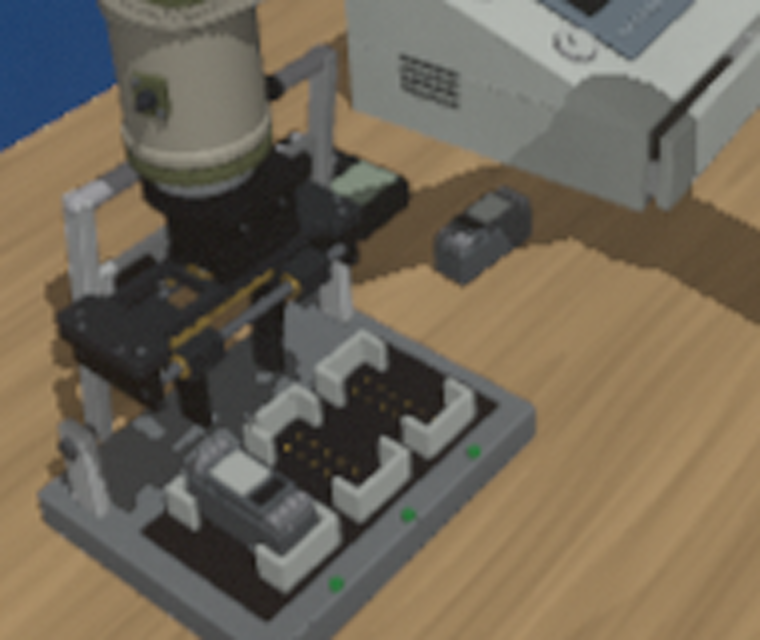

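View pics/m1s2.png

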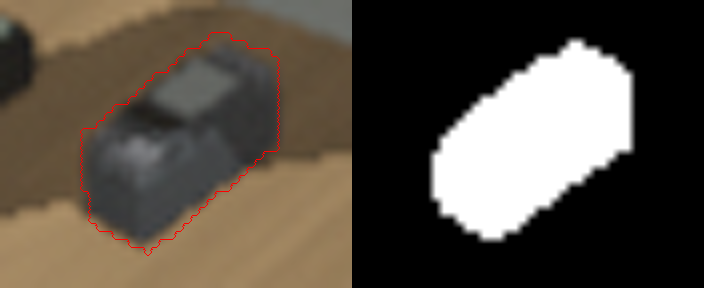

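```bash
python3 -m crank '[[0.6,[10,-15,0],0],[0.6,[22,-42,0],0],[0.6,[34,-72,0],0],[0.6,[46,-102,0],0],[0.6,[56,-132,0],0],[0.6,[66,-162,0],0],[0.6,[76,-192,0],5],[0.6,[84,-222,0],12],[0.6,[88,-250,0],19],[0.6,[88,-275,0],26],[0.6,[80,-298,0],33],[0.6,[70,-315,0],40]]' 30; python3 - <<'E'
from h import *
st(); go(.6433,-.002,.13,86)
E
```

```text
time: 10.58
ee_pos: [0.4858, 0.0561, 0.1665]
eef_rot: [0.362, 0.932, -0.001, -0.001]
ft_force: [0.3, 0.8, 0.5]
width: 0.0698
t 10.58 tcp [0.4858 0.0561 0.1665] q [ 0.362  0.932 -0.001 -0.001] F [0.3 0.8 0.5] w 0.0698 j [ 0.57  0.15 -0.84  1.85  0.12  1.2   0.53]
shift mm [-155.4   63.6   36.3] turn 51.5 | yaw now 137.51 tilt z [-0.002 -0.002 -1.   ] rows>= 8
```

```bash
python3 -m crank '[[0.6,[-8,3,0],6],[0.6,[-25,10,4],13],[0.6,[-45,18,10],20],[0.6,[-65,27,16],27],[0.6,[-88,36,22],34],[0.6,[-110,45,28],41],[0.6,[-130,53,32],47],[0.6,[-146,60,36],51],[0.6,[-153,63,36],51.5],[0.6,[-155,63.6,36],51.5],[0.6,[-155,63.6,36],51.5]]' 30; python3 - <<'E'
from fit import *
st(); go(.6433,-.002,.012,86)
s=cam("side"); crop(s,270,180,420,290,5,"s9.png")
E
```

```text
time: 11.5
ee_pos: [0.6441, 0.0028, 0.1307]
eef_rot: [0.728, 0.686, -0.0, -0.001]
ft_force: [0.3, -0.2, -1.1]
width: 0.0695
t 11.5 tcp [0.6441 0.0028 0.1307] q [ 0.728  0.686 -0.    -0.001] F [ 0.3 -0.2 -1.1] w 0.0695 j [ 0.37  0.51 -0.61  1.49  0.3   1.24 -0.33]
shift mm [ -4.9  -0.3 118.7] turn 0.6 | yaw now 86.62 tilt z [-0.001  0.    -1.   ] rows>= 3
```

View pics/s9.png

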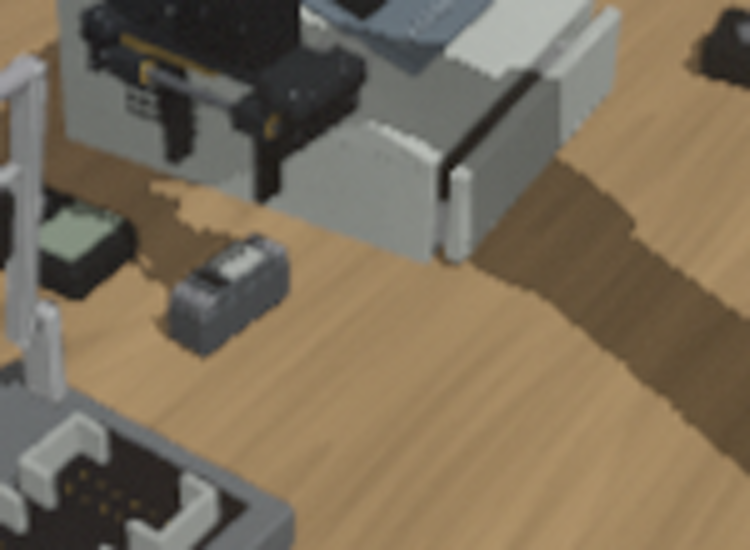

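```bash
python3 -m crank '[[0.6,[-3,0,15],0.6],[0.6,[-5,0,40],0.6],[0.6,[-5,0,65],0.6],[0.6,[-5,0,90],0.6],[0.6,[-5,0,106],0.6],[0.6,[-5,0,114],0.6],[0.6,[-5,0,118],0.6],[-0.2,[-5,0,118],0.6],[-1,[-5,0,118],0.6],[-1,[-5,0,118],0.6],[-1,[-5,0,118],0.6],[-1,[-5,0,118],0.6]]' 30; python3 -m crank '[[-1,[0,0,0],0],[-1,[0,0,0],0],[-1,[0,0,0],0],[-1,[0,0,0],0],[-1,[0,0,0],0],[-1,[0,0,0],0]]' 30;  python3 - <<'E'
from h import *
st()
E
```

```text
time: 12.55
ee_pos: [0.6448, -0.0024, 0.0144]
eef_rot: [0.732, 0.681, 0.0, 0.001]
ft_force: [0.8, 0.1, -0.3]
width: 0.044
time: 13.05
ee_pos: [0.6445, -0.0024, 0.014]
eef_rot: [0.732, 0.681, 0.0, 0.0]
ft_force: [-2.0, -0.1, 5.7]
width: 0.0356
t 13.05 tcp [ 0.6445 -0.0024  0.014 ] q [0.732 0.681 0.    0.   ] F [-2.  -0.1  5.7] w 0.0356 j [ 0.35  0.63 -0.56  1.58  0.37  1.04 -0.39]
```

```bash
python3 -m crank '[[-1,[0,0,-8],0],[-1,[0,0,-25],0],[-1,[0,0,-50],0],[-1,[0,0,-80],0],[-1,[0,0,-110],0],[-1,[0,-10,-135],0],[-1,[0,-28,-146],0],[-1,[0,-50,-148],-3],[-1,[0,-75,-148],-8],[-1,[4,-100,-148],-14],[-1,[10,-122,-148],-20],[-1,[20,-140,-148],-27]]' 30; python3 - <<'E'
from h import *
st();go(.5638,.2216,.16,178); go(.475,.13,.16,178)
E
```

```text
time: 14.05
ee_pos: [0.5042, 0.027, 0.1613]
eef_rot: [0.551, 0.834, -0.001, -0.0]
ft_force: [0.3, 1.0, -2.0]
width: 0.0359
t 14.05 tcp [0.5042 0.027  0.1613] q [ 0.551  0.834 -0.001 -0.   ] F [ 0.3  1.  -2. ] w 0.0359 j [ 0.55  0.19 -0.76  1.82  0.14  1.19  0.15]
shift mm [155.6 131.2   1. ] turn -64.9 | yaw now 113.1 tilt z [-0.001 -0.001 -1.   ] rows>= 10
shift mm [106.2  13.6   1.2] turn -64.9 | yaw now 113.1 tilt z [-0.001 -0.001 -1.   ] rows>= 10
```

```bash
python3 -m crank '[[-1,[6,0,0],-5],[-1,[18,2,0],-12],[-1,[32,4,0],-19],[-1,[46,6,0],-26],[-1,[60,8,0],-33],[-1,[74,10,0],-40],[-1,[88,12,0],-47],[-1,[98,14,0],-54],[-1,[106,14,0],-60],[-1,[108,20,0],-64],[-1,[112,32,0],-65],[-1,[120,50,0],-65]]' 30; python3 - <<'E'
from h import *
st();go(.5638,.2216,.16,178)
E
```

```text
time: 15.05
ee_pos: [0.5053, 0.1565, 0.1615]
eef_rot: [0.018, 1.0, -0.001, -0.0]
ft_force: [-0.4, -0.4, -0.9]
width: 0.0359
t 15.05 tcp [0.5053 0.1565 0.1615] q [ 0.018  1.    -0.001 -0.   ] F [-0.4 -0.4 -0.9] w 0.0359 j [ 0.44  0.3  -0.95  1.76  0.26  1.22  0.95]
shift mm [-56.   67.2   1.4] turn -0.1 | yaw now 177.88 tilt z [-0.    -0.002 -1.   ] rows>= 3
```

```bash
python3 -m crank '[[-1,[-6,8,0],0],[-1,[-18,22,0],0],[-1,[-32,38,0],0],[-1,[-44,53,0],0],[-1,[-52,63,0],0],[-1,[-56,67,0],0],[-1,[-56,67,20],0],[-1,[-56,67,40],0],[-1,[-56,67,55],0],[-1,[-56,67,58],0],[-1,[-56,67,58],0],[-1,[-56,67,58],0]]' 30; python3 - <<'E'
from fit import *
x=st();go(.5638,.2216,.054,178)
s=cam("side"); p=x["ee_pos"]; z=p[2]-.014
roi=(265,232,325,290)
im=s["pixels"]
k=10; x0,y0,x1,y1=roi
a=cv2.resize(np.ascontiguousarray(im[y0:y1,x0:x1,::-1]),None,fx=k,fy=k,interpolation=cv2.INTER_CUBIC)
for dx,col in((0,(0,0,255)),(-.004,(0,255,0)),(.004,(255,0,0))):
    b=box(-.048+dx,.048+dx,-.018,.018,z,z+.05); P=np.array([w2px(s,q) for q in place(b,(p[0],p[1],np.radians(-2)))]); P=(P+.5-[x0,y0])*k-.5
    for i in range(8):
        for j in range(i):
            if bin(i^j).count("1")==1: cv2.line(a,tuple(P[i].astype(int).tolist()),tuple(P[j].astype(int).tolist()),col,1)
cv2.imwrite("pics/hand2.png",a)
E
```

```text
time: 16.05
ee_pos: [0.5641, 0.2225, 0.1043]
eef_rot: [0.019, 1.0, 0.0, 0.0]
ft_force: [-0.5, 0.2, -1.5]
width: 0.0355
t 16.05 tcp [0.5641 0.2225 0.1043] q [0.019 1.    0.    0.   ] F [-0.5  0.2 -1.5] w 0.0355 j [ 0.22  0.53 -0.88  1.62  0.43  1.2   0.78]
shift mm [ 0.3 -0.9 50.3] turn -0.1 | yaw now 177.87 tilt z [ 0.  0. -1.] rows>= 2
```

View pics/hand2.png

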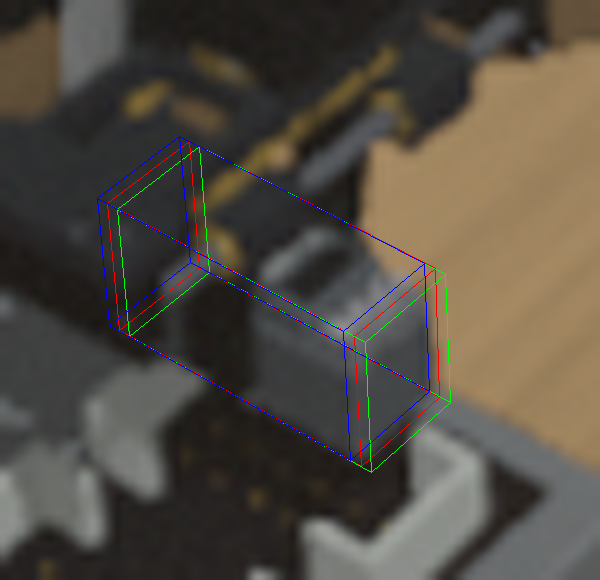

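```bash
python3 - <<'E'
from fit import *
x=st(); s=cam("side"); p=x["ee_pos"]; z=p[2]-.014
x0,y0,x1,y1=(285,255,315,285); k=20
im=np.clip(s["pixels"].astype(float)*2.2,0,255).astype(np.uint8)
a=cv2.resize(np.ascontiguousarray(im[y0:y1,x0:x1,::-1]),None,fx=k,fy=k,interpolation=cv2.INTER_CUBIC)
for dx,col in((0,(0,0,255)),(.004,(255,0,0))):
    b=box(-.048+dx,.048+dx,-.018,.018,z,z+.05); P=np.array([w2px(s,q) for q in place(b,(p[0],p[1],np.radians(-2)))]); P=(P+.5-[x0,y0])*k-.5
    for i in range(4):
        for j in range(i):
            if bin(i^j).count("1")==1: cv2.line(a,tuple(P[i].astype(int).tolist()),tuple(P[j].astype(int).tolist()),col,1)
cv2.imwrite("pics/hand3.png",a)
E
```

```text
t 16.1 tcp [0.5644 0.2227 0.1047] q [0.019 1.    0.    0.001] F [-0.8 -0.1 -0.7] w 0.0359 j [ 0.22  0.53 -0.88  1.62  0.43  1.2   0.78]
```

View pics/hand3.png

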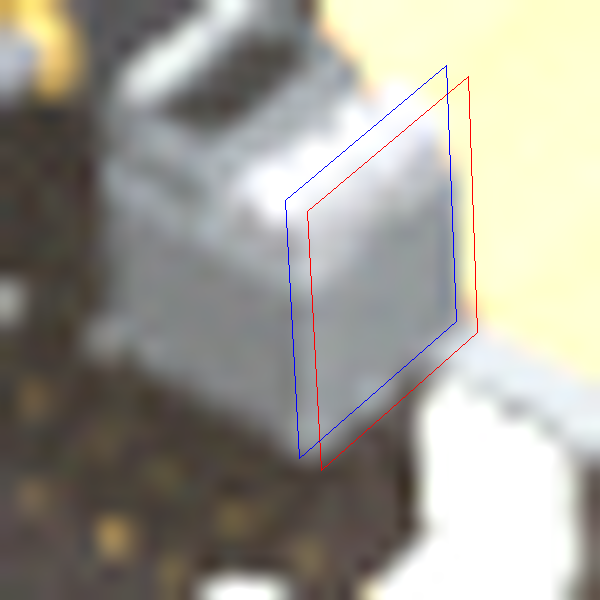

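```bash
python3 -m crank '[[-1,[1.8,-1,3],0],[-1,[1.8,-1,12],0],[-1,[1.8,-1,22],0],[-1,[1.8,-1,32],0],[-1,[1.8,-1,40],0],[-1,[1.8,-1,45],0],[-1,[1.8,-1,49],0],[-1,[1.8,-1,49.5],0],[-1,[1.8,-1,49.5],0]]' 30; python3 - <<'E'
from fit import *
x=st()
s=cam("side"); crop(s,245,220,335,290,8,"s10.png")
E
```

```text
time: 16.9
ee_pos: [0.5621, 0.2217, 0.0538]
eef_rot: [0.018, 1.0, 0.0, -0.0]
ft_force: [-1.1, -0.3, -1.3]
width: 0.0355
t 16.9 tcp [0.5621 0.2217 0.0538] q [ 0.018  1.     0.    -0.   ] F [-1.1 -0.3 -1.3] w 0.0355 j [ 0.2   0.59 -0.84  1.66  0.48  1.11  0.75]
```

View pics/s10.png

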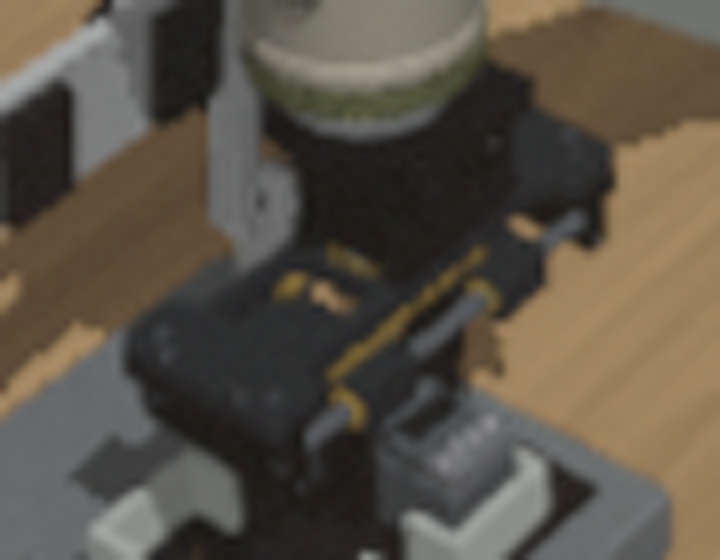

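```bash
python3 -m crank '[[0.25,[0,0,0],0],[0.25,[0,0,0],0],[0.25,[0,0,0],0],[0.25,[0,0,0],0],[0.25,[0,0,-6],0],[0.25,[0,0,-20],0],[0.25,[0,0,-45],0],[0.25,[0,0,-75],0],[0.25,[5,0,-105],0],[0.25,[12,0,-135],0],[0.25,[20,0,-165],0],[0.25,[30,0,-190],0]]' 30; python3 - <<'E'
from fit import *
x=st(); P=np.array([.5664,.2966]); c,s_=np.cos(-.035),np.sin(-.035)
bar=P+np.array([c,s_])*.081; print(bar); go(.5,.2,.36,88); go(bar[0],bar[1],.36,88)
s=cam("side"); crop(s,195,180,385,340,4,"s11.png"); t=cam("top"); crop(t,200,150,320,240,6,"t11.png")
E
```

```text
time: 17.95
ee_pos: [0.532, 0.2232, 0.2476]
eef_rot: [0.018, 1.0, 0.0, 0.001]
ft_force: [0.5, -0.0, 0.9]
width: 0.0545
t 17.95 tcp [0.532  0.2232 0.2476] q [0.018 1.    0.    0.001] F [ 0.5 -0.   0.9] w 0.0545 j [ 0.29  0.35 -0.96  1.52  0.29  1.42  0.85]
[0.64735039 0.29376558]
shift mm [  30.8  -24.2 -112.5] turn 89.9 | yaw now 177.9 tilt z [ 0.002  0.001 -1.   ] rows>= 13
shift mm [-113.    74.8 -112. ] turn 89.9 | yaw now 177.9 tilt z [ 0.002  0.001 -1.   ] rows>= 13
```

View pics/s11.png

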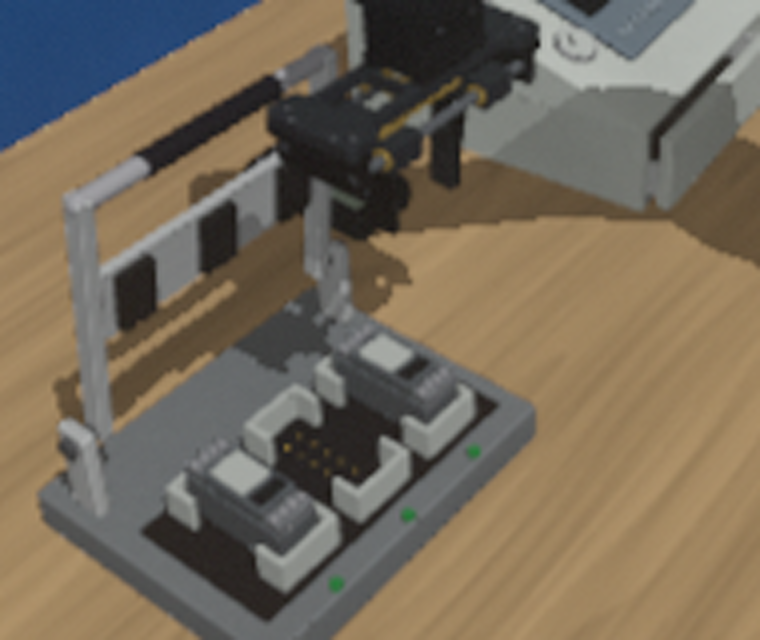

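View pics/t11.png

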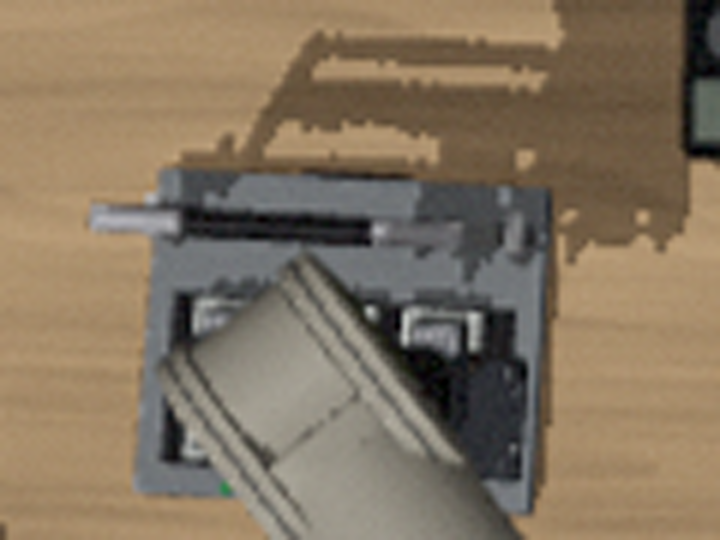

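```bash
python3 -m crank '[[0.25,[2,0,-10],3],[0.25,[6,0,-30],10],[0.25,[12,0,-55],17],[0.25,[16,0,-80],24],[0.25,[16,0,-100],31],[0.25,[10,8,-112],38],[0.25,[0,18,-112],45],[0.25,[-15,28,-112],52],[0.25,[-32,38,-112],59],[0.25,[-50,48,-112],66],[0.25,[-68,58,-112],73],[0.25,[-84,66,-112],80]]' 20; python3 - <<'E'
from fit import *
t=cam("top"); print([px2w(t,(u+.5)/6+199.5,(v+.5)/6+149.5,.308).round(4) for u,v in((180,222),(370,230))])
x=st(); go(.6474,.2938,.36,88)
s=cam("side")
print([w2px(s,(.6474+dx,.2938+dy,.308)) for dx,dy in((.0021,.06),(-.0021,-.06))])
crop(s,205,180,285,240,8,"s12.png")
E
```

```text
time: 19.05
ee_pos: [0.6192, 0.2862, 0.3561]
eef_rot: [0.659, 0.752, -0.0, -0.0]
ft_force: [0.4, -0.3, 0.9]
width: 0.0548
[array([0.648, 0.353, 0.308]), array([0.6456, 0.234 , 0.308 ])]
t 19.1 tcp [0.6209 0.2867 0.3546] q [ 0.663  0.749 -0.    -0.   ] F [ 0.9 -0.6 -2.1] w 0.0542 j [-0.09  0.53 -0.71  1.    0.34  1.71 -0.56]
shift mm [ 3.8 27.2 -5.5] turn 9.0 | yaw now 96.99 tilt z [-0.001 -0.    -1.   ] rows>= 2
[(np.float64(229.75187606147796), np.float64(220.2628486723795)), (np.float64(263.1436787195488), np.float64(200.11508706521792))]
```

View pics/s12.png

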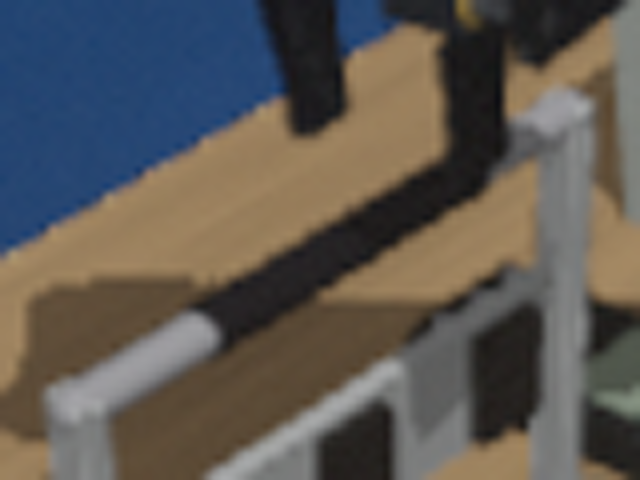

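```bash
python3 -m crank '[[0.3,[2,10,-5],4],[0.3,[4,22,-5],9],[0.3,[4,27,-5],9],[0.3,[4,27,-5],9],[0.3,[4,27,-5],9]]' 15; python3 - <<'E'
from fit import *
x=st(); go(.6468,.2936,.289,88)
s=cam("side");crop(s,205,150,305,230,7,"s13.png")
E
```

```text
time: 19.57
ee_pos: [0.6443, 0.2931, 0.361]
eef_rot: [0.713, 0.702, -0.0, -0.0]
ft_force: [-1.4, -0.8, -0.3]
width: 0.0566
t 19.57 tcp [0.6443 0.2931 0.361 ] q [ 0.713  0.702 -0.    -0.   ] F [-1.4 -0.8 -0.3] w 0.0566 j [-0.14  0.59 -0.67  0.9   0.36  1.75 -0.68]
shift mm [ 0.5  2.6 72. ] turn 1.1 | yaw now 89.1 tilt z [-0.  0. -1.] rows>= 2
```

View pics/s13.png

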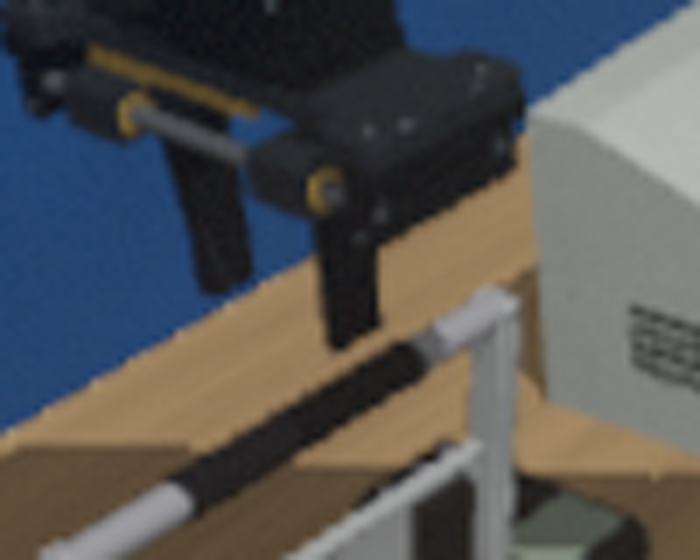

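```bash
python3 -m crank '[[0.3,[0.5,2.5,12],1],[0.3,[0.5,2.5,30],1],[0.3,[0.5,2.5,48],1],[0.3,[0.5,2.5,62],1],[0.3,[0.5,2.5,70],1],[0.3,[0.5,2.5,72],1],[0.3,[0.5,2.5,72],1],[0.3,[0.5,2.5,72],1]]' 15; python3 - <<'E'
from fit import *
x=st()
s=cam("side");crop(s,205,150,305,230,7,"s14.png")
E
```

```text
time: 20.28
ee_pos: [0.6473, 0.2937, 0.2899]
eef_rot: [0.72, 0.694, 0.001, 0.0]
ft_force: [0.3, -0.4, -0.2]
width: 0.0566
t 20.28 tcp [0.6473 0.2937 0.2899] q [0.72  0.694 0.001 0.   ] F [ 0.3 -0.4 -0.2] w 0.0566 j [-0.11  0.59 -0.67  1.05  0.35  1.61 -0.71]
```

View pics/s14.png

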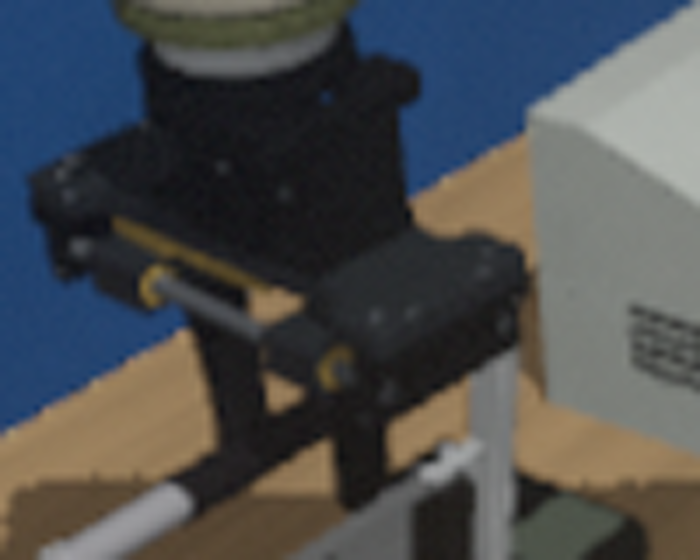

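```bash
python3 -m crank '[[0,[0,0,0],0],[-0.2,[0,0,0],0],[-0.4,[0,0,0],0],[-0.5,[0,0,0],0],[-1,[0,0,0],0],[-1,[0,0,0],0],[-1,[0,0,0],0],[-1,[0,0,0],0],[-1,[0,0,0],0],[-1,[0,0,0],0]]' 12; python3 - <<'E'
from fit import *
x=st()
E
```

```text
time: 21.17
ee_pos: [0.6474, 0.2936, 0.289]
eef_rot: [0.72, 0.694, 0.0, 0.0]
ft_force: [0.9, 1.1, -1.3]
width: 0.0154
t 21.17 tcp [0.6474 0.2936 0.289 ] q [0.72  0.694 0.    0.   ] F [ 0.9  1.1 -1.3] w 0.0154 j [-0.11  0.59 -0.67  1.05  0.35  1.61 -0.71]
```

```bash
python3 -m crank '[[-1,[0,0,0],0],[-1,[0,0,0],0],[-1,[0,0,0],0]]' 12; python3 - <<'E'
from fit import *
x=st()
s=cam("side");crop(s,205,150,305,230,7,"s15.png")
E
```

```text
time: 21.42
ee_pos: [0.6472, 0.2936, 0.289]
eef_rot: [0.72, 0.694, 0.0, 0.0]
ft_force: [1.8, 0.9, -0.9]
width: 0.0153
t 21.42 tcp [0.6472 0.2936 0.289 ] q [0.72  0.694 0.    0.   ] F [ 1.8  0.9 -0.9] w 0.0153 j [-0.11  0.59 -0.67  1.05  0.35  1.61 -0.71]
```

View pics/s15.png

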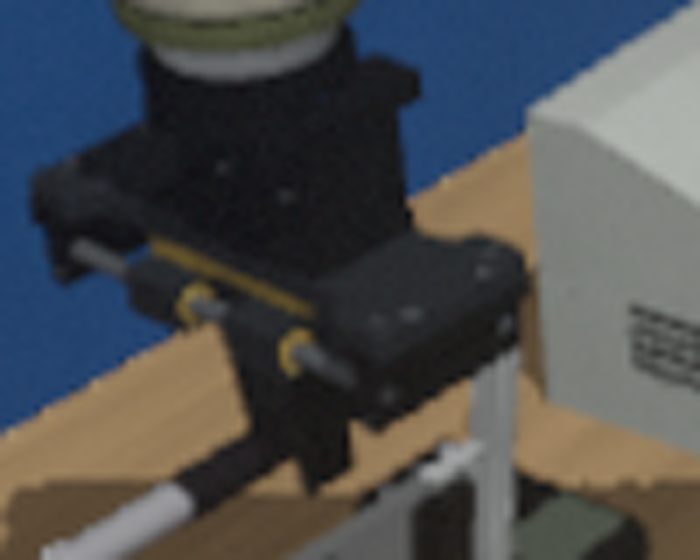

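```bash
python3 -m crank '[[-1,[0,-5.5,0.9],0],[-1,[0,-10.9,1.8],0],[-1,[0,-21.6,4.2],0],[-1,[0,-35.7,8.3],0],[-1,[0,-49.5,13.3],0],[-1,[0,-62.8,19.2],0],[-1,[0,-75.8,26.1],0],[-1,[0,-88.2,33.9],0],[-1,[0,-100.1,42.5],0],[-1,[0,-111.3,51.9],0],[-1,[0,-121.9,62.1],0],[-1,[0,-131.6,73],0]]' 12; python3 - <<'E'
from fit import *
x=st()
s=cam("side");crop(s,205,150,345,260,5,"s16.png")
E
```

```text
time: 22.47
ee_pos: [0.5156, 0.2983, 0.2165]
eef_rot: [0.72, 0.694, 0.001, 0.001]
ft_force: [4.7, 1.5, 2.6]
width: 0.0157
t 22.47 tcp [0.5156 0.2983 0.2165] q [0.72  0.694 0.001 0.001] F [4.7 1.5 2.6] w 0.0157 j [-0.01  0.36 -0.75  1.52  0.25  1.35 -0.81]
```

View pics/s16.png

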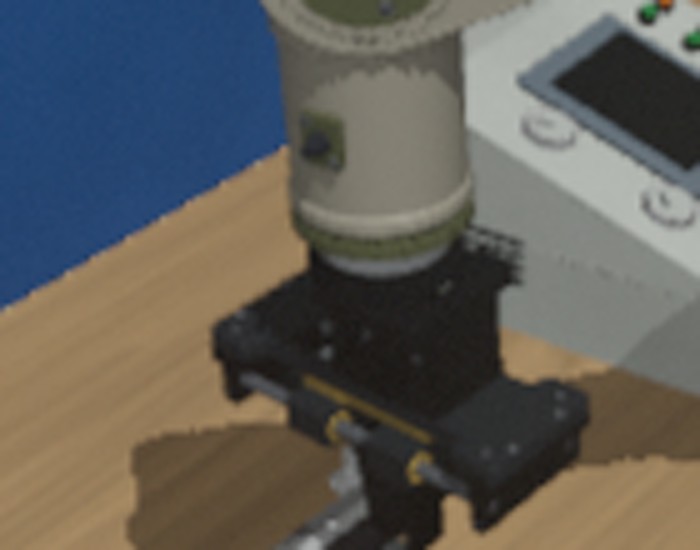

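```bash
python3 -m crank '[[-1,[0,-9,11.6],0],[-1,[0,-17.3,23.7],0],[-1,[0,-24.6,36.4],0],[-1,[0,-31,49.6],0],[-1,[0,-36.5,63.2],0],[-1,[0,-41,77],0],[-1,[0,-44.6,91],0],[-1,[0,-46.6,102],0],[-1,[0,-48,113],0],[-1,[0,-48.7,120],0],[-1,[0,-49,127],0],[-1,[0,-49,131],0]]' 12; python3 - <<'E'
from fit import *
x=st()
s=cam("side");crop(s,195,200,355,320,5,"s17.png")
E
```

```text
time: 23.52
ee_pos: [0.4671, 0.3002, 0.0853]
eef_rot: [0.72, 0.694, 0.0, 0.0]
ft_force: [0.3, -2.4, 6.9]
width: 0.0147
t 23.52 tcp [0.4671 0.3002 0.0853] q [0.72  0.694 0.    0.   ] F [ 0.3 -2.4  6.9] w 0.0147 j [-0.04  0.4  -0.74  1.77  0.3   1.08 -0.91]
```

View pics/s17.png

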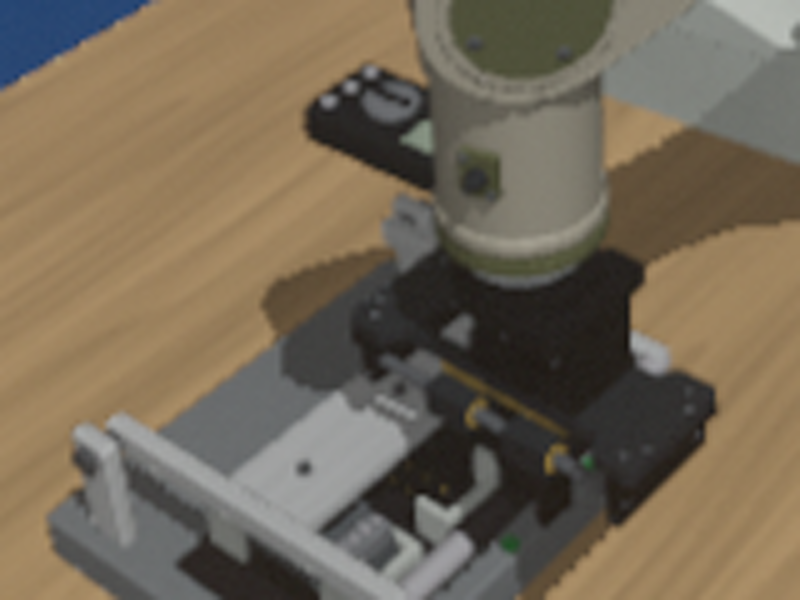

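```bash
python3 -m crank '[[-1,[0,0,0],0],[-1,[0,0,1.5],0],[-1,[0,0,3],0],[-1,[0,0,4.5],0],[-1,[0,0,4.5],0],[-1,[0,0,4.5],0]]' 50; python3 - <<'E'
from fit import *
x=st()
E
```

```text
time: 24.07
ee_pos: [0.467, 0.3001, 0.0814]
eef_rot: [0.72, 0.694, 0.0, 0.0]
ft_force: [0.8, -1.8, 7.7]
width: 0.0138
t 24.07 tcp [0.467  0.3001 0.0814] q [0.72  0.694 0.    0.   ] F [ 0.8 -1.8  7.7] w 0.0138 j [-0.04  0.4  -0.74  1.78  0.3   1.08 -0.92]
```

```bash
python3 -m crank '[[-1,[0,0,1],0],[-1,[0,0,2],0],[-1,[0,0,3],0],[-1,[0,0,3],0],[-1,[0,0,3],0]]' 50; python3 - <<'E'
from fit import *
x=st()
E
```

```text
time: 24.48
ee_pos: [0.467, 0.3001, 0.0785]
eef_rot: [0.72, 0.694, 0.0, 0.001]
ft_force: [-0.9, -2.4, 7.5]
width: 0.0134
t 24.48 tcp [0.467  0.3001 0.0785] q [0.72  0.694 0.    0.001] F [-0.9 -2.4  7.5] w 0.0134 j [-0.04  0.4  -0.73  1.78  0.31  1.07 -0.92]
```

```bash
python3 -m crank '[[-1,[0,0,1],0],[-1,[0,0,2],0],[-1,[0,0,3],0],[-1,[0,0,3],0],[-1,[0,0,3],0]]' 50; python3 - <<'E'
from fit import *
x=st()
s=cam("side");crop(s,195,200,355,320,5,"s18.png")
E
```

```text
time: 24.9
ee_pos: [0.467, 0.3002, 0.0758]
eef_rot: [0.72, 0.694, 0.0, 0.001]
ft_force: [-1.1, -3.2, 11.1]
width: 0.0144
t 24.9 tcp [0.467  0.3002 0.0758] q [0.72  0.694 0.    0.001] F [-1.1 -3.2 11.1] w 0.0144 j [-0.04  0.41 -0.73  1.78  0.31  1.07 -0.92]
```

View pics/s18.png

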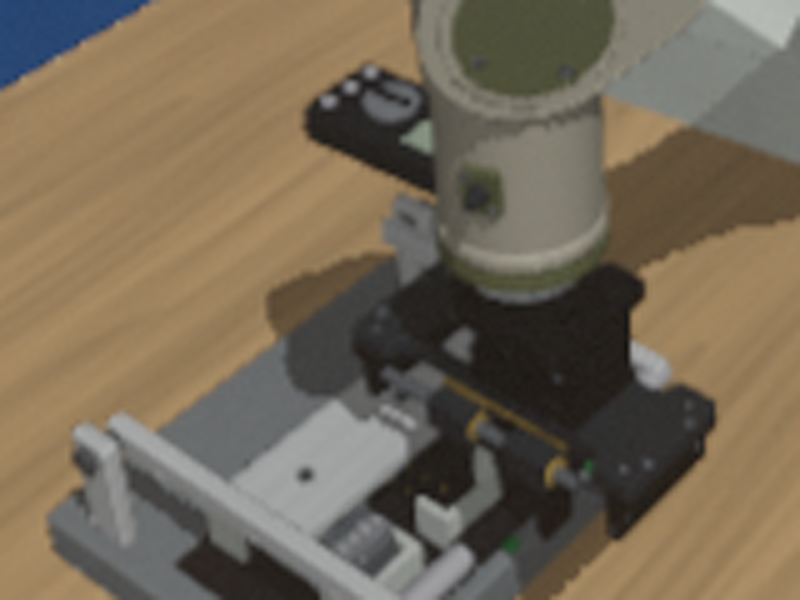

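```bash
python3 -m crank '[[-1,[0,0,1],0],[-1,[0,0,2],0],[-1,[0,0,3],0],[-1,[0,0,4],0],[-1,[0,0,4],0]]' 60; python3 - <<'E'
from fit import *
x=st()
E
```

```text
time: 25.37
ee_pos: [0.4671, 0.3002, 0.0729]
eef_rot: [0.72, 0.694, 0.0, 0.001]
ft_force: [-6.0, -7.4, 23.5]
width: 0.014
t 25.37 tcp [0.4671 0.3002 0.0729] q [0.72  0.694 0.    0.001] F [-6.  -7.4 23.5] w 0.014 j [-0.04  0.41 -0.73  1.79  0.31  1.06 -0.92]
```

```bash
python3 -m crank '[[-1,[0,0,0.5],0],[-1,[0,0,1],0],[-1,[0,0,1],0],[-1,[0,0,1],0]]' 60; python3 - <<'E'
from fit import *
x=st()
s=cam("side");crop(s,195,220,315,320,6,"s19.png");t=cam("top");crop(t,200,150,320,240,6,"t19.png")
E
```

```text
time: 25.7
ee_pos: [0.4671, 0.3002, 0.0726]
eef_rot: [0.72, 0.694, 0.0, 0.001]
ft_force: [-9.3, -9.9, 32.1]
width: 0.014
t 25.7 tcp [0.4671 0.3002 0.0726] q [0.72  0.694 0.    0.001] F [-9.3 -9.9 32.1] w 0.014 j [-0.04  0.41 -0.73  1.79  0.31  1.06 -0.93]
```

View pics/s19.png

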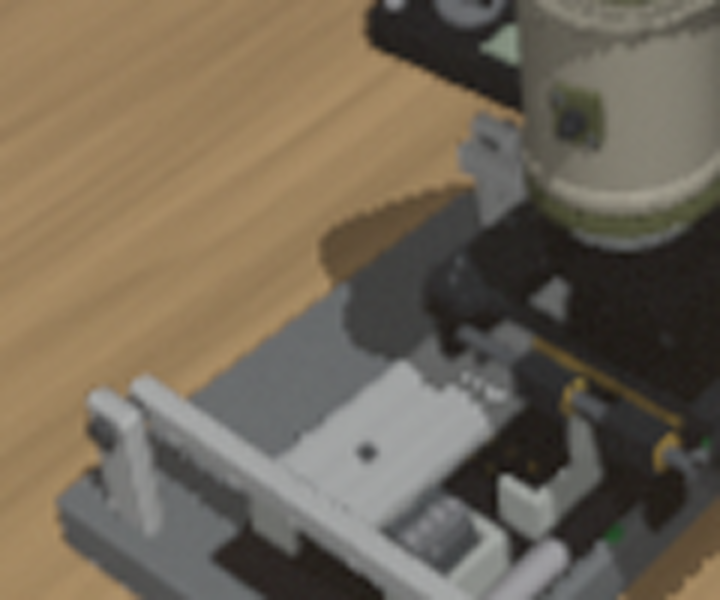

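View pics/t19.png

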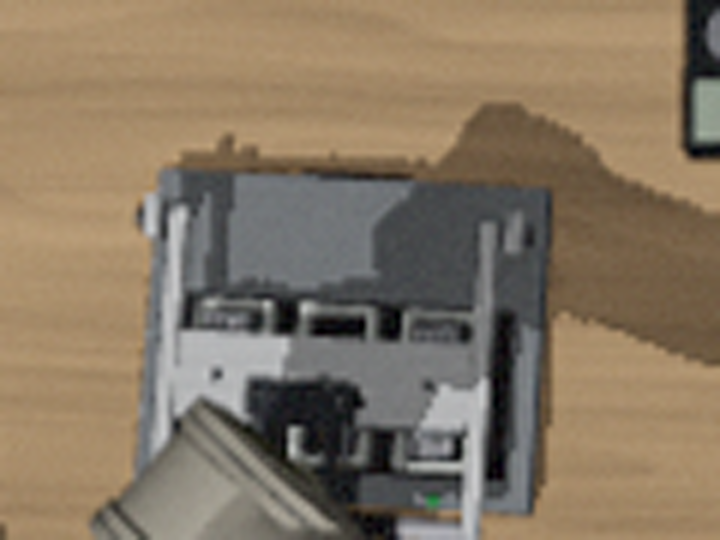

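```bash
python3 -m crank '[[-1,[0,0,-0.3],0],[-1,[0,0,-0.3],0],[-1,[0,0,-0.3],0],[-1,[0,0,-0.3],0],[-1,[0,0,-0.3],0],[-1,[0,0,-0.3],0],[-1,[0,0,-0.3],0],[-1,[0,0,-0.3],0]]' 60; python3 -m crank '[[-1,[0,0,0],0],[-1,[0,0,0],0],[-1,[0,0,0],0],[-1,[0,0,0],0],[-1,[0,0,0],0],[-1,[0,0,0],0],[-1,[0,0,0],0],[-1,[0,0,0],0],[-1,[0,0,0],0]]' 60;python3 - <<'E'
from fit import *
x=st()
E
```

```text
time: 26.47
ee_pos: [0.4671, 0.3002, 0.0727]
eef_rot: [0.72, 0.694, 0.0, 0.001]
ft_force: [-7.7, -9.5, 29.5]
width: 0.0137
time: 27.22
ee_pos: [0.4671, 0.3002, 0.0727]
eef_rot: [0.72, 0.694, 0.0, 0.001]
ft_force: [-8.1, -9.1, 29.8]
width: 0.0143
t 27.22 tcp [0.4671 0.3002 0.0727] q [0.72  0.694 0.    0.001] F [-8.1 -9.1 29.8] w 0.0143 j [-0.04  0.41 -0.73  1.79  0.31  1.06 -0.92]
```

```bash
python3 -m crank '[[-1,[0,0,-1.5],0],[-1,[0,0.1,-5],0],[-1,[0,0.3,-10],0],[-1,[0,1,-20],0],[-1,[0,2.4,-32],0],[-1,[0,4.6,-43.7],0],[-1,[0,8.1,-57.9],0],[-1,[0,12.7,-71.8],0],[-1,[0,18.2,-85.4],0],[-1,[0,24.6,-98.6],0],[-1,[0,31.9,-111.3],0],[-1,[0,40.1,-123.4],0]]' 30;python3 - <<'E'
from fit import *
x=st()
s=cam("side");crop(s,195,160,355,280,5,"s20.png")
E
```

```text
time: 28.22
ee_pos: [0.5064, 0.2991, 0.1949]
eef_rot: [0.72, 0.694, -0.0, -0.0]
ft_force: [-0.2, 3.6, -0.5]
width: 0.0135
t 28.22 tcp [0.5064 0.2991 0.1949] q [ 0.72   0.694 -0.    -0.   ] F [-0.2  3.6 -0.5] w 0.0135 j [-0.01  0.36 -0.75  1.57  0.25  1.31 -0.83]
```

View pics/s20.png

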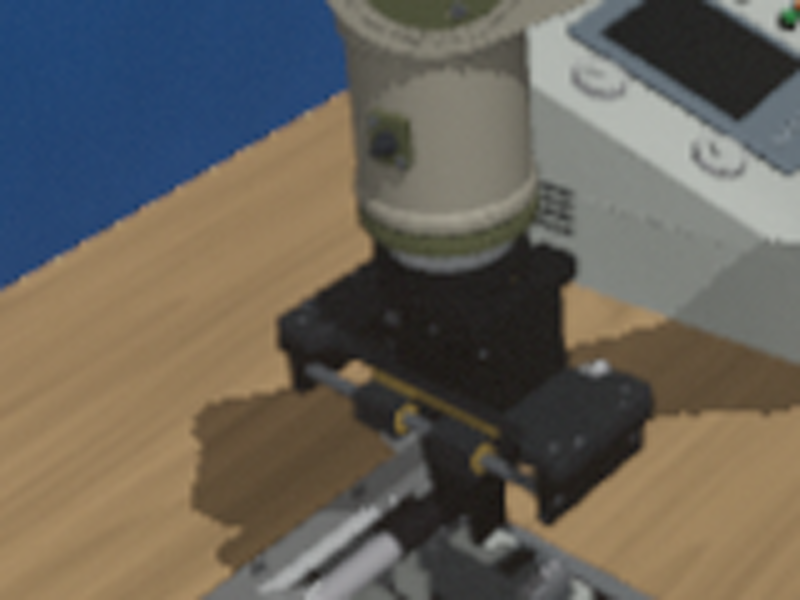

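```bash
python3 -m crank '[[-1,[0,5,-6],0],[-1,[0,12,-15],0],[-1,[0,20,-24],0],[-1,[0,29.4,-32.7],0],[-1,[0,40.6,-42.1],0],[-1,[0,52.5,-50.7],0],[-1,[0,64.9,-58.5],0],[-1,[0,77.8,-65.3],0],[-1,[0,91.2,-71.3],0],[-1,[0,105,-76.3],0],[-1,[0,112,-78.5],0],[-1,[0,119,-80.3],0]]' 25;python3 - <<'E'
from fit import *
x=st()
s=cam("side");crop(s,205,150,325,240,6,"s21.png")
E
```

```text
time: 29.27
ee_pos: [0.6258, 0.2946, 0.274]
eef_rot: [0.72, 0.694, -0.0, -0.0]
ft_force: [-1.9, 1.0, 3.1]
width: 0.0135
t 29.27 tcp [0.6258 0.2946 0.274 ] q [ 0.72   0.694 -0.    -0.   ] F [-1.9  1.   3.1] w 0.0135 j [-0.08  0.55 -0.69  1.14  0.34  1.56 -0.73]
```

View pics/s21.png

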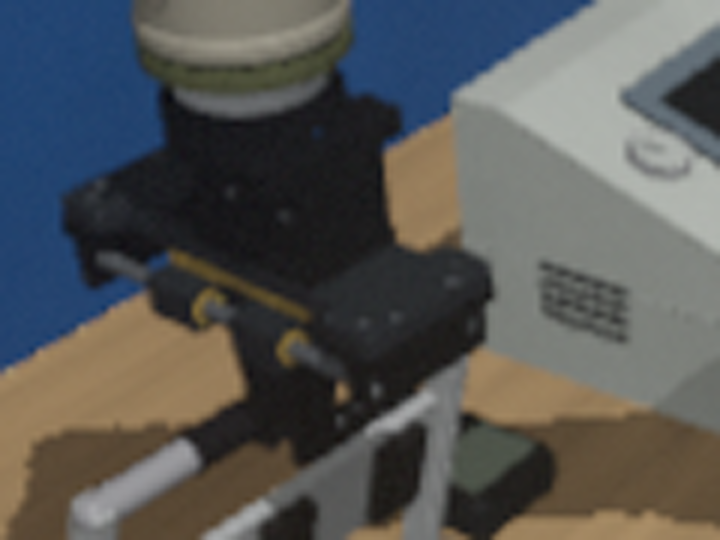

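```bash
python3 -m crank '[[-1,[0,5,-1.2],0],[-1,[0,10,-2.3],0],[-1,[0,15,-3.2],0],[-1,[0,19,-4],0],[-1,[0,21.5,-4.3],0],[-1,[0,22,-4.3],0],[-1,[0,22,-4.3],0]]' 15;python3 - <<'E'
from fit import *
x=st()
s=cam("side");crop(s,205,150,325,240,6,"s22.png")
E
```

```text
time: 29.9
ee_pos: [0.6477, 0.2937, 0.2781]
eef_rot: [0.72, 0.694, -0.0, -0.0]
ft_force: [-1.0, 1.3, 5.4]
width: 0.0133
t 29.9 tcp [0.6477 0.2937 0.2781] q [ 0.72   0.694 -0.    -0.   ] F [-1.   1.3  5.4] w 0.0133 j [-0.1   0.59 -0.67  1.07  0.36  1.59 -0.71]
```

View pics/s22.png

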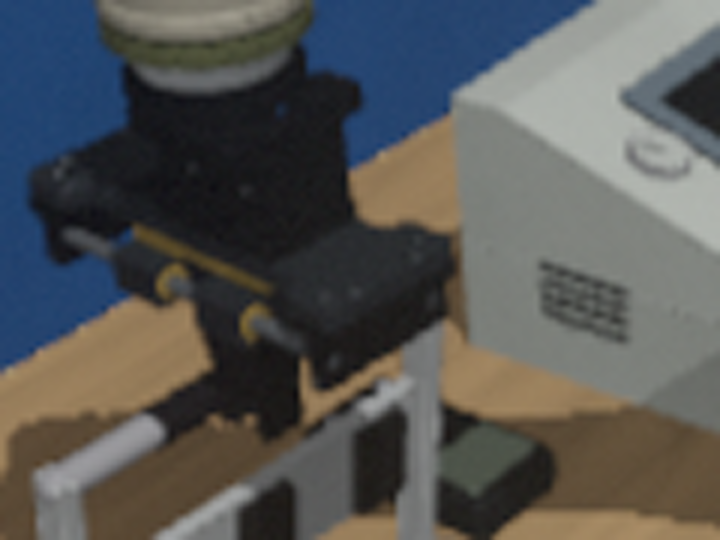

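```bash
python3 -m crank '[[-0.5,[0,0,0],0],[-0.3,[0,0,0],0],[0.2,[0,0,0],0],[0.3,[0,0,0],0],[0.3,[0,0,0],0],[0.3,[0,0,0],0],[0.3,[0,0,-10],0],[0.3,[0,0,-30],0],[0.3,[0,0,-55],0],[0.3,[0,0,-80],0],[0.3,[0,0,-90],0],[0.3,[0,0,-90],0]]' 20;python3 - <<'E'
from fit import *
x=st(); go(.5324,.2232,.37,178); go(.5655,.2216,.054,178)
s=cam("side");crop(s,195,180,345,300,5,"s23.png")
E
```

```text
time: 30.95
ee_pos: [0.648, 0.2943, 0.3718]
eef_rot: [0.72, 0.694, 0.003, 0.0]
ft_force: [-0.1, 0.6, -0.1]
width: 0.0565
t 30.95 tcp [0.648  0.2943 0.3718] q [0.72  0.694 0.003 0.   ] F [-0.1  0.6 -0.1] w 0.0565 j [-0.16  0.59 -0.67  0.86  0.36  1.78 -0.69]
shift mm [ -75.3 -112.9    1.1] turn -90.1 | yaw now 87.88 tilt z [ 0.004  0.003 -1.   ] rows>= 13
shift mm [-76.6 -81.1 317.3] turn -90.1 | yaw now 87.88 tilt z [ 0.004  0.003 -1.   ] rows>= 13
```

View pics/s23.png

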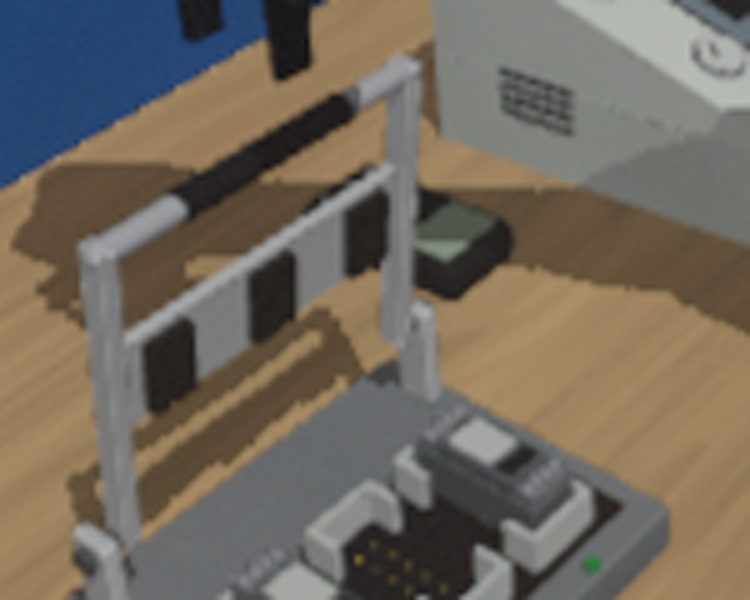

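```bash
python3 -m crank '[[-0.2,[-8,-8,0],0],[-0.5,[-25,-22,0],0],[-0.8,[-48,-38,0],0],[-1,[-74,-56,5],0],[-1,[-102,-74,10],3],[-1,[-132,-92,18],9],[-1,[-162,-110,26],16],[-1,[-192,-128,36],23],[-1,[-222,-144,48],30],[-1,[-252,-158,60],37],[-1,[-282,-170,72],44],[-1,[-310,-180,84],51]]' 20;python3 - <<'E'
from fit import *
x=st(); go(.455,-.298,.2,3.5)
E
```

```text
time: 32.0
ee_pos: [0.4545, -0.0115, 0.2824]
eef_rot: [0.95, 0.313, -0.001, 0.0]
ft_force: [0.8, -0.6, 0.0]
width: 0.0007
t 32.0 tcp [ 0.4545 -0.0115  0.2824] q [ 0.95   0.313 -0.001  0.   ] F [ 0.8 -0.6  0. ] w 0.0007 j [ 0.46 -0.05 -0.51  1.76 -0.03  1.42 -0.98]
shift mm [-169.8  230.8   82.5] turn 33.0 | yaw now 36.45 tilt z [-0.001 -0.    -1.   ] rows>= 8
```

```bash
python3 -m crank '[[-1,[-15,20,5],4],[-1,[-30,42,12],8],[-1,[-48,66,20],12],[-1,[-66,90,30],16],[-1,[-84,114,40],20],[-1,[-102,138,50],24],[-1,[-120,162,60],28],[-1,[-138,186,70],31],[-1,[-154,210,78],33],[-1,[-165,224,82],33],[-1,[-170,231,82],33],[-1,[-170,231,82],33]]' 20;python3 - <<'E'
from fit import *
x=st(); go(.490,-.296,.045,3.5)
s=cam("side");t=cam("top");crop(s,270,130,430,250,5,"s24.png");crop(t,300,110,440,250,4,"t24.png")
E
```

```text
time: 33.0
ee_pos: [0.4579, -0.2977, 0.2007]
eef_rot: [0.999, 0.033, -0.001, -0.0]
ft_force: [0.7, -0.3, -0.1]
width: 0.001
t 33.0 tcp [ 0.4579 -0.2977  0.2007] q [ 0.999  0.033 -0.001 -0.   ] F [ 0.7 -0.3 -0.1] w 0.001 j [ 0.71  0.19 -0.25  1.69  0.05  1.27 -1.05]
shift mm [ 32.5   0.5 155.6] turn 0.2 | yaw now 3.73 tilt z [-0.002  0.001 -1.   ] rows>= 4
```

View pics/s24.png

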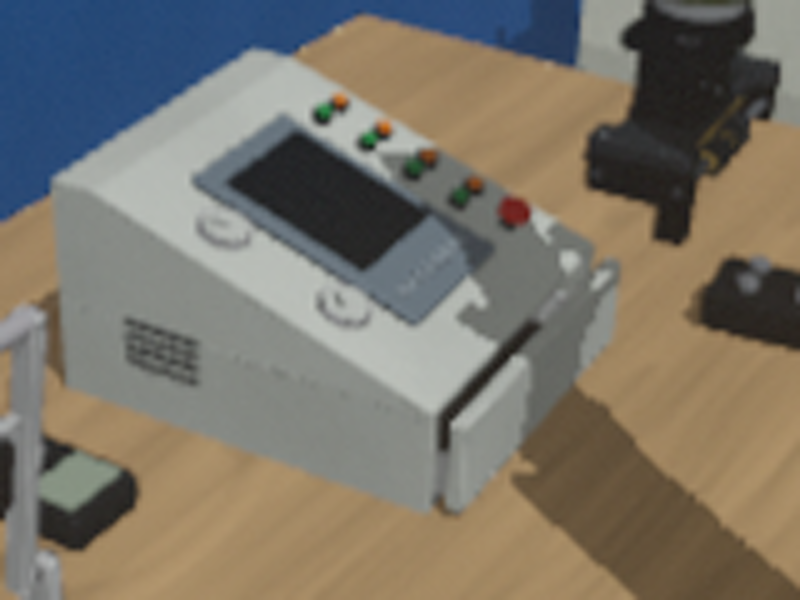

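View pics/t24.png

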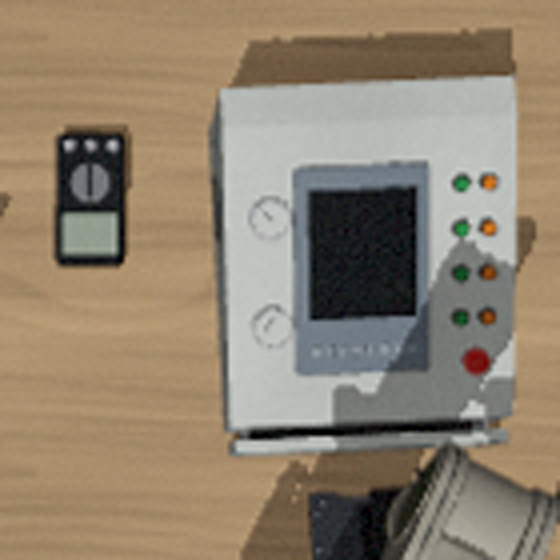

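```bash
python3 -m crank '[[-1,[4,0,15],0],[-1,[12,0,40],0],[-1,[20,0,70],0],[-1,[28,0,100],0],[-1,[32,0,128],0],[-1,[32,0,145],0],[-1,[32,0,152],0],[-1,[32,0,152],0],[-1,[36,0,152],0],[-1,[42,0,152],0],[-1,[48,0,152],0],[-1,[54,0,152],0]]' 20;python3 - <<'E'
from fit import *
x=st(); go(.534,-.2935,.048,3.5)
E
```

```text
time: 34.1
ee_pos: [0.5145, -0.2929, 0.0512]
eef_rot: [0.999, 0.034, 0.001, 0.001]
ft_force: [0.3, -0.3, 1.1]
width: 0.0005
t 34.1 tcp [ 0.5145 -0.2929  0.0512] q [0.999 0.034 0.001 0.001] F [ 0.3 -0.3  1.1] w 0.0005 j [ 0.64  0.42 -0.25  1.73  0.12  1.   -1.15]
shift mm [19.4  1.9  3.3] turn 0.4 | yaw now 3.89 tilt z [ 0.002 -0.001 -1.   ] rows>= 1
```

```bash
python3 -m crank '[[-1,[5,0,3],0],[-1,[10,0,3],0],[-1,[14,0,3],0],[-1,[17,0,3],0],[-1,[20,0,3],0],[-1,[22,0,3],0],[-1,[24,0,3],0],[-1,[24,0,3],0]]' 20;python3 - <<'E'
from fit import *
x=st()
E
```

```text
time: 34.77
ee_pos: [0.5361, -0.2912, 0.0466]
eef_rot: [0.999, 0.034, -0.001, -0.0]
ft_force: [-4.3, 0.2, 1.7]
width: 0.0007
t 34.77 tcp [ 0.5361 -0.2912  0.0466] q [ 0.999  0.034 -0.001 -0.   ] F [-4.3  0.2  1.7] w 0.0007 j [ 0.62  0.47 -0.24  1.67  0.13  1.02 -1.17]
```

Contact with about 4 N at the front. I'll push on in small steps.

```bash
python3 -m crank '[[-1,[1.5,0,0],0],[-1,[3,0,0],0],[-1,[4.5,0,0],0],[-1,[6,0,0],0],[-1,[7.5,0,0],0],[-1,[7.5,0,0],0]]' 20;python3 - <<'E'
from fit import *
x=st()
E
```

```text
time: 35.27
ee_pos: [0.5435, -0.2907, 0.0466]
eef_rot: [0.999, 0.034, -0.001, -0.0]
ft_force: [-4.9, -0.1, 1.8]
width: 0.0001
t 35.27 tcp [ 0.5435 -0.2907  0.0466] q [ 0.999  0.034 -0.001 -0.   ] F [-4.9 -0.1  1.8] w 0.0001 j [ 0.61  0.48 -0.24  1.66  0.13  1.02 -1.18]
```

```bash
python3 -m crank '[[-1,[1,0,0],0],[-1,[2,0,0],0],[-1,[3,0,0],0],[-1,[4,0,0],0],[-1,[4,0,0],0]]' 20;python3 - <<'E'
from fit import *
x=st()
E
```

```text
time: 35.68
ee_pos: [0.5442, -0.2907, 0.0465]
eef_rot: [0.999, 0.033, -0.004, -0.001]
ft_force: [-20.7, 3.9, 13.6]
width: 0.0005
t 35.68 tcp [ 0.5442 -0.2907  0.0465] q [ 0.999  0.033 -0.004 -0.001] F [-20.7   3.9  13.6] w 0.0005 j [ 0.61  0.48 -0.24  1.65  0.13  1.03 -1.18]
```

```bash
python3 -m crank '[[-1,[-3,0,0],0],[-1,[-10,0,0],0],[-1,[-22,0,0],0],[-1,[-38,0,0],0],[-1,[-54,0,0],0],[-1,[-66,0,0],0],[-1,[-70,0,0],0],[-1,[-70,0,-15],0],[-1,[-70,0,-40],0],[-1,[-70,0,-65],0],[-1,[-70,0,-80],0],[-1,[-70,0,-80],0]]' 20;python3 - <<'E'
from fit import *
x=st()
s=cam("side");t=cam("top");crop(s,300,150,430,250,6,"s25.png");crop(t,340,190,440,250,8,"t25.png")
E
```

```text
time: 36.68
ee_pos: [0.4811, -0.2959, 0.1309]
eef_rot: [0.999, 0.034, 0.003, 0.002]
ft_force: [0.4, 0.0, 0.3]
width: 0.0002
t 36.68 tcp [ 0.4811 -0.2959  0.1309] q [0.999 0.034 0.003 0.002] F [0.4 0.  0.3] w 0.0002 j [ 0.69  0.28 -0.25  1.73  0.08  1.13 -1.09]
```

View pics/s25.png

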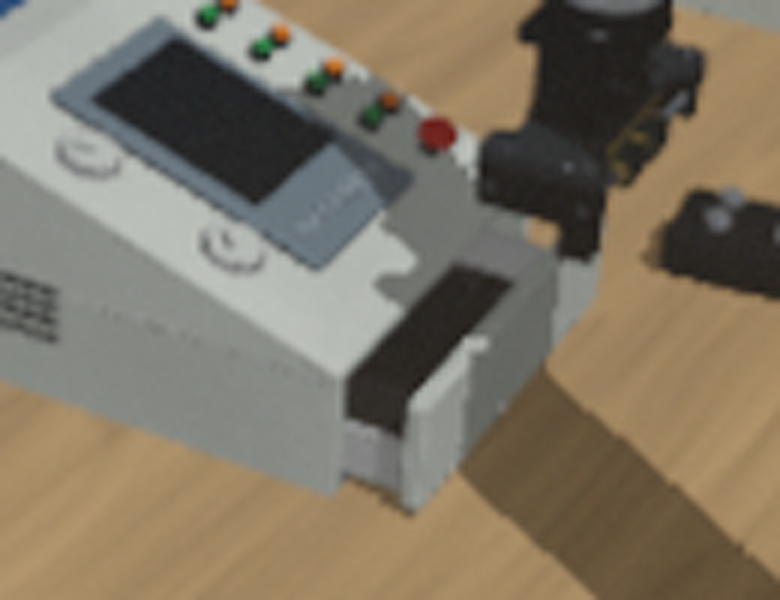

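View pics/t25.png

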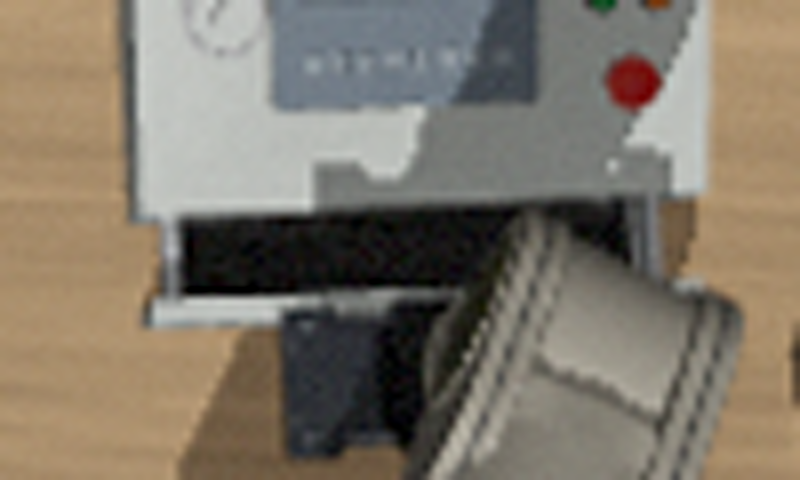

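```bash
python3 -m crank '[[-1,[12,0,0],0],[-1,[30,0,0],0],[-1,[48,0,0],0],[-1,[60,0,0],0],[-1,[67,0,0],0],[-1,[68,0,0],0],[-1,[68,0,10],0],[-1,[68,0,22],0],[-1,[68,0,25],0],[-1,[68,0,25],0]]' 20;python3 - <<'E'
from fit import *
x=st(); go(.549,-.292,.060,3.55)
s=cam("side");crop(s,300,150,430,250,6,"s26.png")
E
```

```text
time: 37.62
ee_pos: [0.5446, -0.2903, 0.0998]
eef_rot: [0.999, 0.034, -0.001, -0.001]
ft_force: [0.4, -0.4, -0.7]
width: 0.0002
t 37.62 tcp [ 0.5446 -0.2903  0.0998] q [ 0.999  0.034 -0.001 -0.001] F [ 0.4 -0.4 -0.7] w 0.0002 j [ 0.62  0.42 -0.26  1.61  0.12  1.12 -1.17]
shift mm [ 4.4  2.  39.8] turn 0.3 | yaw now 3.84 tilt z [-0.003  0.001 -1.   ] rows>= 1
```

View pics/s26.png

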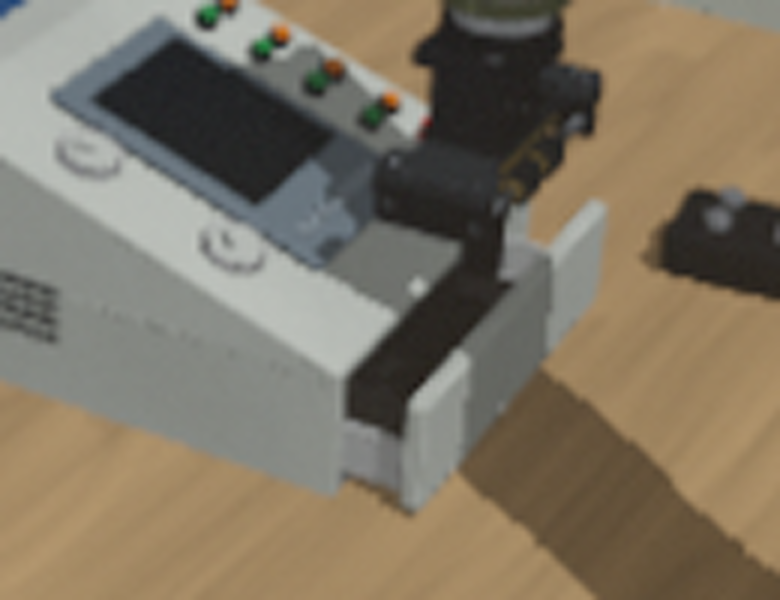

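```bash
python3 -m crank '[[-1,[4,1,8],0.2],[-1,[4,1,20],0.2],[-1,[4,1,31],0.2],[-1,[4,1,38],0.2],[-1,[4,1,38],0.2],[-1,[-2,1,38],0.2],[-1,[-8,1,38],0.2],[-1,[-16,1,38],0.2],[-1,[-26,1,38],0.2],[-1,[-36,1,38],0.2],[-1,[-46,1,38],0.2],[-1,[-56,1,38],0.2]]' 20;python3 - <<'E'
from fit import *
x=st()
s=cam("side");crop(s,300,150,430,250,6,"s27.png")
E
```

```text
time: 38.67
ee_pos: [0.4897, -0.2952, 0.0644]
eef_rot: [0.999, 0.032, 0.0, 0.0]
ft_force: [2.4, 1.4, 0.5]
width: 0.0005
t 38.67 tcp [ 0.4897 -0.2952  0.0644] q [0.999 0.032 0.    0.   ] F [2.4 1.4 0.5] w 0.0005 j [ 0.68  0.37 -0.25  1.77  0.11  1.02 -1.12]
```

View pics/s27.png

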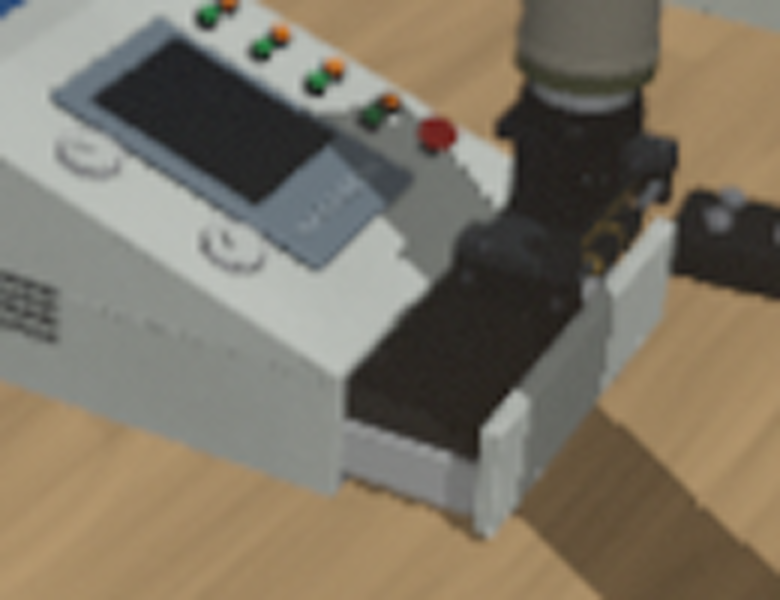

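```bash
python3 -m crank '[[-1,[-8,0,0],0],[-1,[-18,0,0],0],[-1,[-28,0,0],0],[-1,[-38,0,0],0],[-1,[-47,0,0],0],[-1,[-55,0,0],0],[-1,[-62,0,0],0],[-1,[-67,0,0],0],[-1,[-70,0,0],0],[-1,[-72,0,0],0],[-1,[-72,0,0],0]]' 20;python3 - <<'E'
from fit import *
x=st()
s=cam("side");crop(s,300,150,430,250,6,"s28.png")
E
```

```text
time: 39.63
ee_pos: [0.4184, -0.2996, 0.0637]
eef_rot: [0.999, 0.032, -0.0, -0.0]
ft_force: [-0.2, -0.2, -0.1]
width: 0.0001
t 39.63 tcp [ 0.4184 -0.2996  0.0637] q [ 0.999  0.032 -0.    -0.   ] F [-0.2 -0.2 -0.1] w 0.0001 j [ 0.75  0.26 -0.25  1.92  0.07  0.98 -1.03]
```

View pics/s28.png

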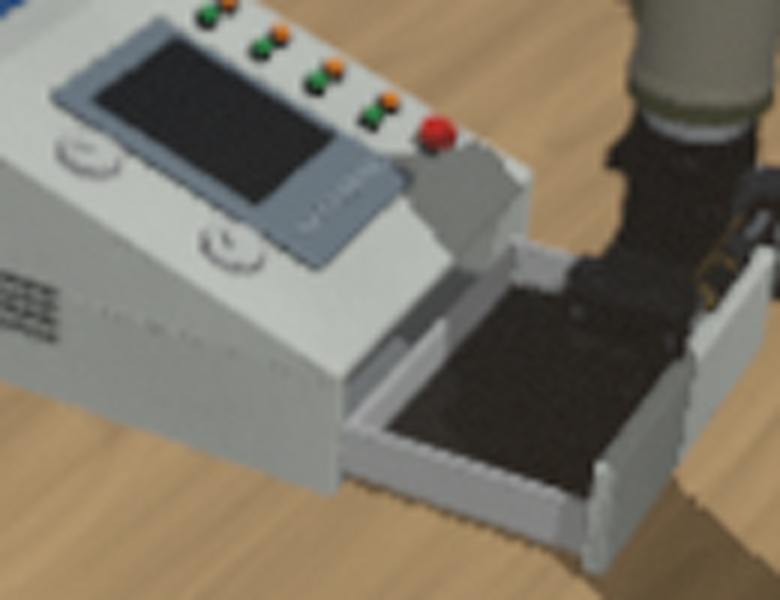

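```bash
python3 -m crank '[[-1,[2,0,-10],0],[-1,[3,0,-30],0],[-1,[3,0,-60],0],[-0.5,[3,0,-95],-4],[0,[3,-10,-130],-11],[0.4,[5,-30,-155],-18],[0.4,[10,-60,-165],-25],[0.4,[15,-90,-165],-32],[0.4,[20,-125,-165],-39],[0.4,[25,-160,-165],-46],[0.4,[30,-195,-165],-53],[0.4,[35,-230,-165],-60]]' 20;python3 - <<'E'
from fit import *
x=st(); go(.5,.12,.23,178)
s=cam("side");crop(s,195,180,345,300,5,"s29.png");crop(s,300,150,430,250,6,"s29b.png")
E
```

```text
time: 40.68
ee_pos: [0.4385, -0.0662, 0.2296]
eef_rot: [0.848, 0.53, -0.0, 0.0]
ft_force: [1.0, 0.6, -0.1]
width: 0.0525
t 40.68 tcp [ 0.4385 -0.0662  0.2296] q [ 0.848  0.53  -0.     0.   ] F [ 1.   0.6 -0.1] w 0.0525 j [ 0.57 -0.05 -0.5   1.88 -0.03  1.31 -0.38]
shift mm [194.3 -26.2  -0.5] turn -114.0 | yaw now 64.04 tilt z [-0.    -0.001 -1.   ] rows>= 16
```

View pics/s29.png

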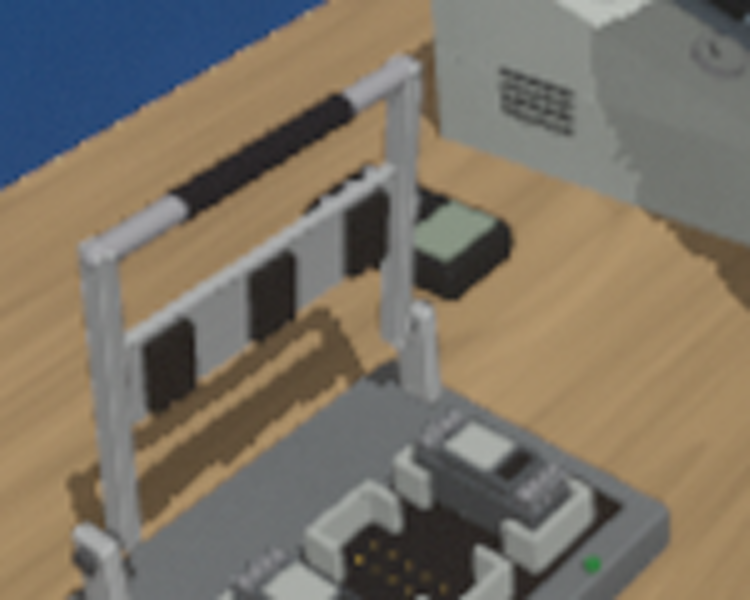

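View pics/s29b.png

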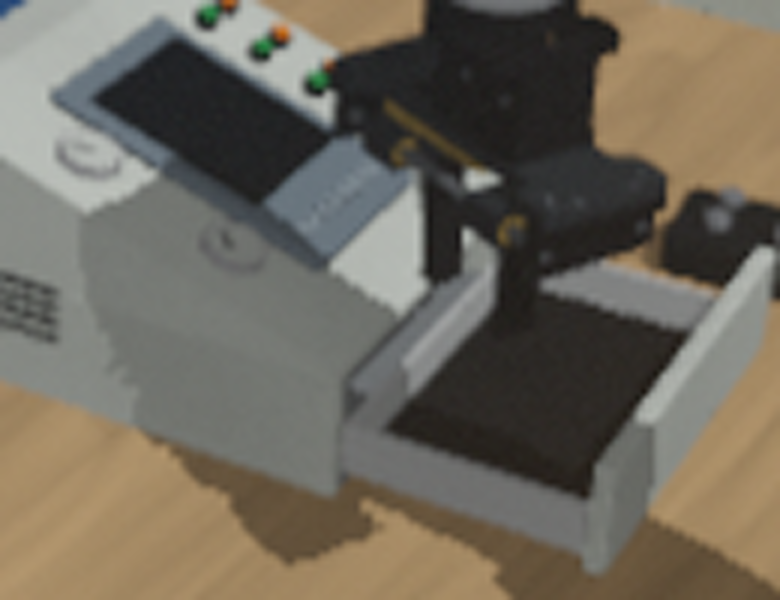

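```bash
python3 -m crank '[[0.4,[10,-2,0],-6],[0.4,[25,-5,0],-13],[0.4,[42,-8,0],-20],[0.4,[58,-10,0],-27],[0.4,[74,-12,0],-34],[0.4,[90,-14,0],-41],[0.4,[106,-16,0],-48],[0.4,[122,-18,0],-55],[0.4,[138,-20,0],-62],[0.4,[154,-22,0],-69],[0.4,[168,-24,0],-76],[0.4,[180,-25,0],-83]]' 20;python3 - <<'E'
from fit import *
x=st(); go(.5621,.2217,.16,178)
E
```

```text
time: 41.73
ee_pos: [0.4962, 0.1055, 0.2294]
eef_rot: [0.284, 0.959, -0.0, -0.0]
ft_force: [0.2, 0.2, 0.7]
width: 0.061
t 41.73 tcp [0.4962 0.1055 0.2294] q [ 0.284  0.959 -0.    -0.   ] F [0.2 0.2 0.7] w 0.061 j [ 0.36  0.12 -0.7   1.73  0.08  1.32  0.64]
shift mm [  7.9 133.3  69.4] turn -31.0 | yaw now 147.05 tilt z [-0. -0. -1.] rows>= 5
```

```bash
python3 -m crank '[[0.4,[0,8,0],-6],[0.4,[0,22,0],-13],[0.4,[2,40,0],-20],[0.4,[4,60,0],-27],[0.4,[5,82,0],-31],[0.4,[6,104,20],-31],[0.4,[8,122,40],-31],[0.4,[8,131,58],-31],[0.4,[8,133,68],-31],[0.4,[8,133,69],-31],[0.4,[8,133,69],-31]]' 20;python3 - <<'E'
from fit import *
x=st(); go(.5621,.2217,.052,178)
s=cam("side");crop(s,195,200,345,320,5,"s30.png")
E
```

```text
time: 42.65
ee_pos: [0.5624, 0.2192, 0.16]
eef_rot: [0.021, 1.0, -0.0, -0.0]
ft_force: [-0.1, -0.2, 1.2]
width: 0.061
t 42.65 tcp [0.5624 0.2192 0.16  ] q [ 0.021  1.    -0.    -0.   ] F [-0.1 -0.2  1.2] w 0.061 j [ 0.14  0.43 -0.76  1.57  0.31  1.27  0.87]
shift mm [  0.3   2.6 108. ] turn -0.4 | yaw now 177.65 tilt z [-0.001 -0.001 -1.   ] rows>= 3
```

View pics/s30.png

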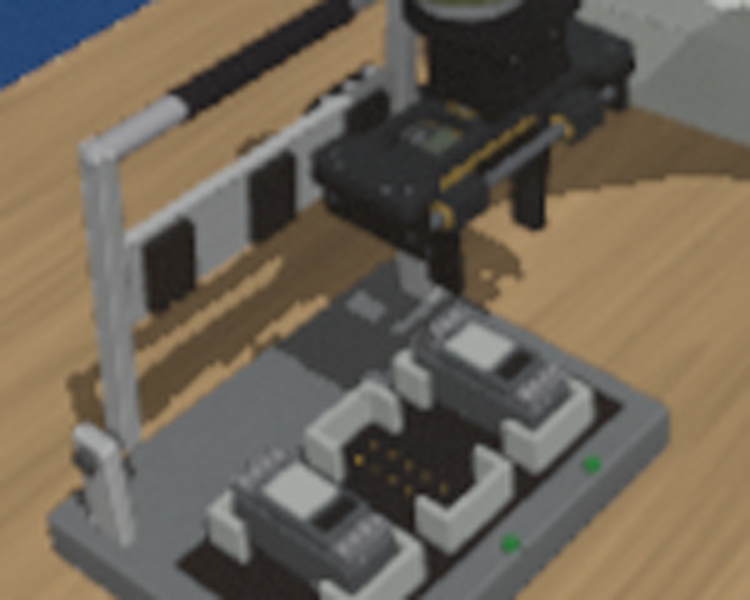

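```bash
python3 -m crank '[[0.4,[0,2.5,12],0],[0.4,[0,2.5,35],0],[0.4,[0,2.5,60],0],[0.4,[0,2.5,82],0],[0.4,[0,2.5,97],0],[0.4,[0,2.5,105],0],[0.4,[0,2.5,107],0],[0.1,[0,2.5,107],0],[-1,[0,2.5,107],0],[-1,[0,2.5,107],0],[-1,[0,2.5,107],0],[-1,[0,2.5,107],0]]' 30; python3 -m crank '[[-1,[0,0,0],0],[-1,[0,0,0],0],[-1,[0,0,0],0],[-1,[0,0,0],0],[-1,[0,0,-4],0],[-1,[0,0,-15],0],[-1,[0,0,-35],0],[-1,[0,0,-60],0],[-1,[0,0,-90],0],[-1,[5,0,-118],0],[-1,[12,-5,-140],0],[-1,[22,-15,-150],0]]' 30;python3 - <<'E'
from fit import *
x=st(); 
s=cam("side");crop(s,195,180,345,300,5,"s31.png")
y=.062; C=np.array([.5717,-.291]); e=np.array([np.cos(y),np.sin(y)]); n=np.array([-e[1],e[0]])
for d in(.15,.155):
    ci=C-e*((.013+d-.003)-.0805)  # floor centre
    print(d,ci,[ (ci+n*k).round(4) for k in(.05,-.05)])
go(.48,-.24,.2,183.5)
E
```

```text
time: 43.7
ee_pos: [0.5632, 0.2229, 0.0538]
eef_rot: [0.02, 1.0, 0.0, 0.001]
ft_force: [0.5, 1.3, 4.0]
width: 0.0358
time: 44.7
ee_pos: [0.5403, 0.2097, 0.2059]
eef_rot: [0.019, 1.0, 0.001, 0.001]
ft_force: [0.0, -0.1, -2.5]
width: 0.0357
t 44.7 tcp [0.5403 0.2097 0.2059] q [0.019 1.    0.001 0.001] F [ 0.  -0.1 -2.5] w 0.0357 j [ 0.19  0.34 -0.79  1.58  0.24  1.32  0.91]
0.15 [ 0.49235275 -0.29592584] [array([ 0.4893, -0.246 ]), array([ 0.4955, -0.3458])]
0.155 [ 0.48736236 -0.29623564] [array([ 0.4843, -0.2463]), array([ 0.4905, -0.3461])]
shift mm [  41.4 -449.7    6.5] turn -5.8 | yaw now 177.7 tilt z [ 0.003 -0.    -1.   ] rows>= 11
```

View pics/s31.png

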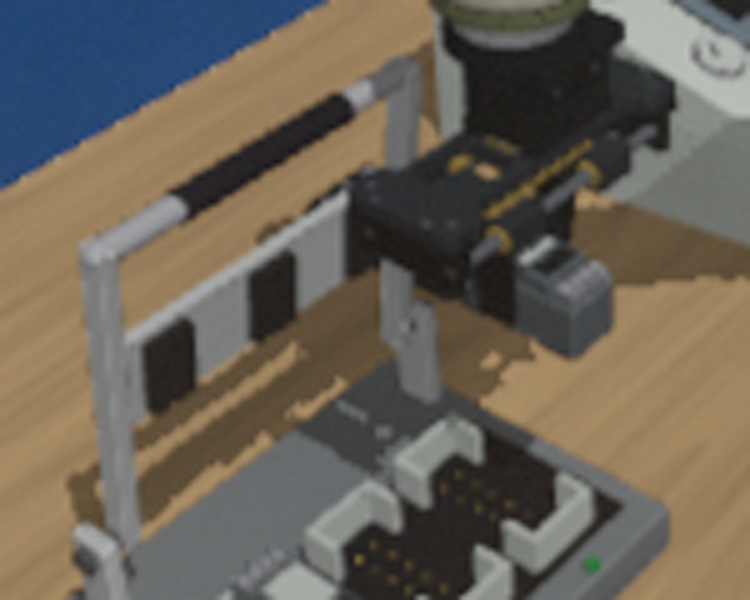

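```bash
python3 -m crank '[[-1,[6,-15,0],0],[-1,[16,-40,0],0],[-1,[24,-70,0],0],[-1,[32,-105,0],-1],[-1,[38,-140,0],-2],[-1,[42,-175,0],-3],[-1,[46,-210,0],-4],[-1,[50,-245,0],-5],[-1,[52,-280,0],-5.8],[-1,[54,-310,0],-5.8],[-1,[56,-335,0],-5.8],[-1,[56,-350,0],-5.8]]' 30;python3 - <<'E'
from fit import *
x=st(); go(.4885,-.346,.17,183.55)
s=cam("side");t=cam("top");crop(s,300,150,430,250,6,"s32.png");crop(t,340,190,440,270,8,"t32.png")
E
```

```text
time: 45.75
ee_pos: [0.4684, -0.1426, 0.2023]
eef_rot: [-0.029, 1.0, -0.0, -0.001]
ft_force: [-0.2, -0.9, -2.7]
width: 0.036
t 45.75 tcp [ 0.4684 -0.1426  0.2023] q [-0.029  1.    -0.    -0.001] F [-0.2 -0.9 -2.7] w 0.036 j [ 0.74  0.09 -0.57  1.81  0.05  1.26  1.79]
shift mm [  -8.5 -204.2   32.4] turn -0.3 | yaw now -176.73 tilt z [-0.002 -0.001 -1.   ] rows>= 5
```

View pics/t32.png

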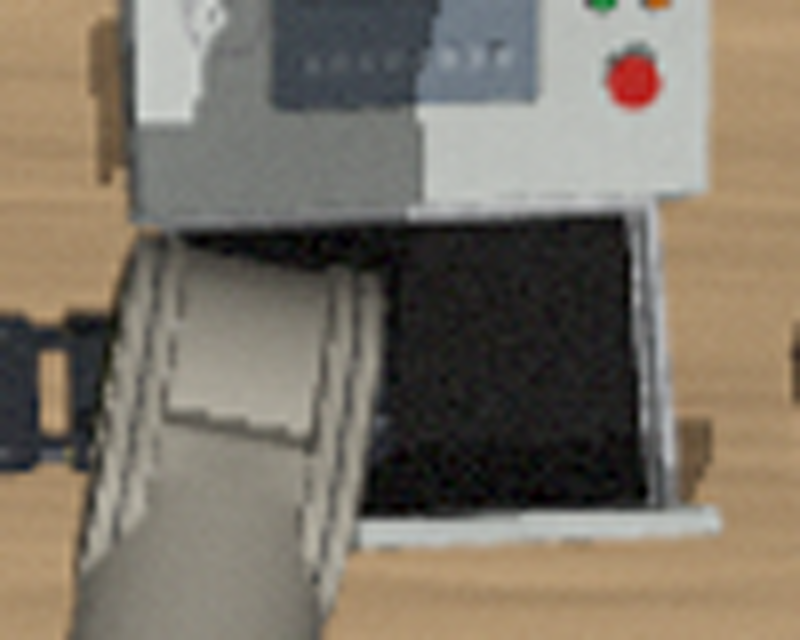

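```bash
python3 - <<'E'
from fit import *
t=cam("top")
f=lambda u,v,z:px2w(t,(u+.5)/8-.5+340,(v+.5)/8-.5+190,z).round(4)
print("rwall",f(637,350,.046),"plate in/out",f(600,512,.086),f(600,540,.086),"back",f(520,216,.046))
C=np.array([.5717,-.291]); y=.062; e=np.array([np.cos(y),np.sin(y)]); n=np.array([-e[1],e[0]])
for p in(f(637,350,.046),f(600,512,.086),f(600,540,.086),f(520,216,.046)): d=p[:2]-C; print((d@e).round(4),(d@n).round(4))
E
```

```text
rwall [ 0.4972 -0.4149  0.046 ] plate in/out [ 0.4108 -0.3862  0.086 ] [ 0.3963 -0.3861  0.086 ] back [ 0.5681 -0.3519  0.046 ]
-0.082 -0.119
-0.1665 -0.085
-0.181 -0.084
-0.0074 -0.0606
```

View pics/s32.png

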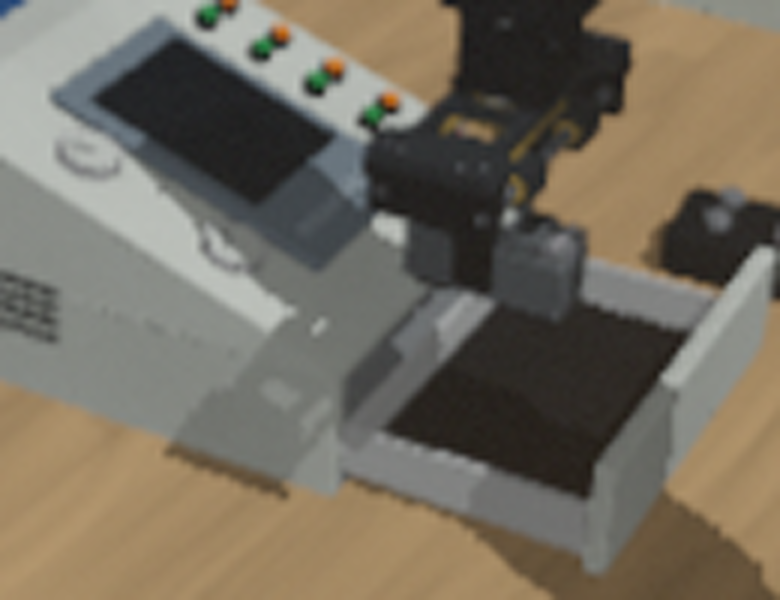

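```bash
python3 -m crank '[[-1,[-1,-15,0],0],[-1,[-2,-42,0],0],[-1,[-4,-74,0],0],[-1,[-5,-106,0],0],[-1,[-6,-138,0],0],[-1,[-8,-168,5],0],[-1,[-9,-190,15],-0.3],[-1,[-9,-202,25],-0.3],[-1,[-9,-204,32],-0.3],[-1,[-9,-204,32],-0.3],[-1,[-9,-204,32],-0.3]]' 30;python3 - <<'E'
from fit import *
x=st(); go(.4895,-.346,.030,183.55)
s=cam("side");crop(s,300,130,430,230,6,"s33.png")
E
```

```text
time: 46.82
ee_pos: [0.4917, -0.34, 0.1705]
eef_rot: [-0.034, 0.999, 0.001, -0.0]
ft_force: [-0.9, 1.4, -2.0]
width: 0.0358
t 46.82 tcp [ 0.4917 -0.34    0.1705] q [-0.034  0.999  0.001 -0.   ] F [-0.9  1.4 -2. ] w 0.0358 j [ 0.88  0.34 -0.43  1.59  0.15  1.25  2.06]
shift mm [  2.5  -6.1 140.5] turn 0.4 | yaw now -176.09 tilt z [-0.001  0.001 -1.   ] rows>= 4
```

View pics/s33.png

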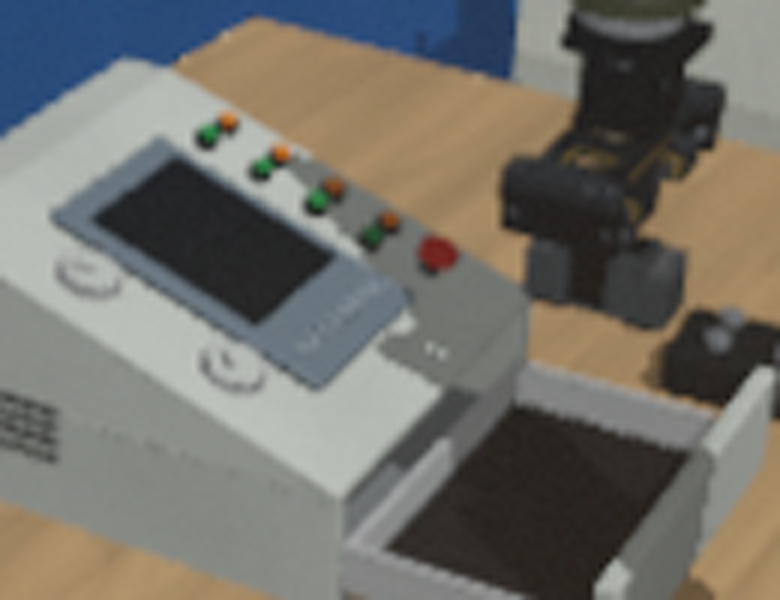

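```bash
python3 -m crank '[[-1,[2,-3,8],0],[-1,[2.5,-6,25],0.3],[-1,[2.5,-6,45],0.3],[-1,[2.5,-6,65],0.3],[-1,[2.5,-6,85],0.3],[-1,[2.5,-6,103],0.3],[-1,[2.5,-6,118],0.3],[-1,[2.5,-6,129],0.3],[-1,[2.5,-6,135],0.3],[-1,[2.5,-6,138],0.3],[-1,[2.5,-6,139],0.3],[-1,[2.5,-6,139],0.3]]' 30;python3 - <<'E'
from fit import *
x=st(); 
s=cam("side");crop(s,300,150,430,250,6,"s34.png")
E
```

```text
time: 47.87
ee_pos: [0.4897, -0.3485, 0.0325]
eef_rot: [-0.03, 1.0, -0.0, 0.0]
ft_force: [0.5, -0.3, -1.3]
width: 0.0356
t 47.87 tcp [ 0.4897 -0.3485  0.0325] q [-0.03  1.   -0.    0.  ] F [ 0.5 -0.3 -1.3] w 0.0356 j [ 0.86  0.49 -0.4   1.7   0.22  0.99  2.02]
```

View pics/s34.png

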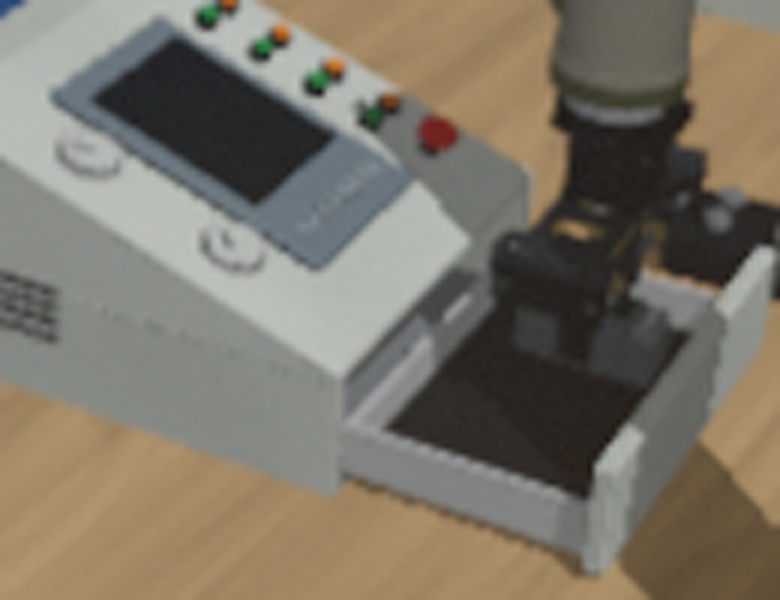

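```bash
python3 -m crank '[[-1,[0,0,1.5],0],[-1,[0,0,2],0],[-1,[0,0,2],0],[0.25,[0,0,2],0],[0.25,[0,0,2],0],[0.25,[0,0,2],0],[0.25,[0,0,2],0],[0.25,[0,0,-5],0],[0.25,[0,0,-22],0],[0.25,[0,0,-50],0],[0.25,[0,0,-85],0],[0.25,[0,0,-115],0]]' 30;python3 -m crank '[[0.3,[0,8,-15],0],[0.3,[0,25,-35],0],[0.3,[-2,50,-50],0],[0.3,[-2,80,-55],0],[0.3,[-2,115,-55],0],[0.3,[-2,150,-55],0],[0.3,[-2,185,-55],0],[0.3,[-2,220,-55],0],[0.3,[-2,255,-55],0],[0.3,[-2,290,-55],0],[0.3,[-2,320,-55],0],[0.3,[-2,345,-55],0]]' 30; python3 - <<'E'
from fit import *
x=st(); go(.55,.3716,.2,178)
s=cam("side");crop(s,300,150,430,250,6,"s35.png");crop(s,195,200,345,320,5,"s35b.png")
E
```

```text
time: 48.92
ee_pos: [0.4894, -0.3482, 0.1493]
eef_rot: [-0.031, 1.0, -0.0, 0.0]
ft_force: [0.9, -0.3, 0.6]
width: 0.0543
time: 49.92
ee_pos: [0.4695, -0.001, 0.202]
eef_rot: [-0.031, 1.0, -0.0, 0.0]
ft_force: [0.3, 0.0, -0.1]
width: 0.0566
t 49.92 tcp [ 0.4695 -0.001   0.202 ] q [-0.031  1.    -0.     0.   ] F [ 0.3  0.  -0.1] w 0.0566 j [ 0.59  0.04 -0.69  1.85  0.03  1.26  1.52]
shift mm [-103.7  366.9    1.9] turn 5.6 | yaw now -176.4 tilt z [ 0.    -0.001 -1.   ] rows>= 10
```

View pics/s35.png

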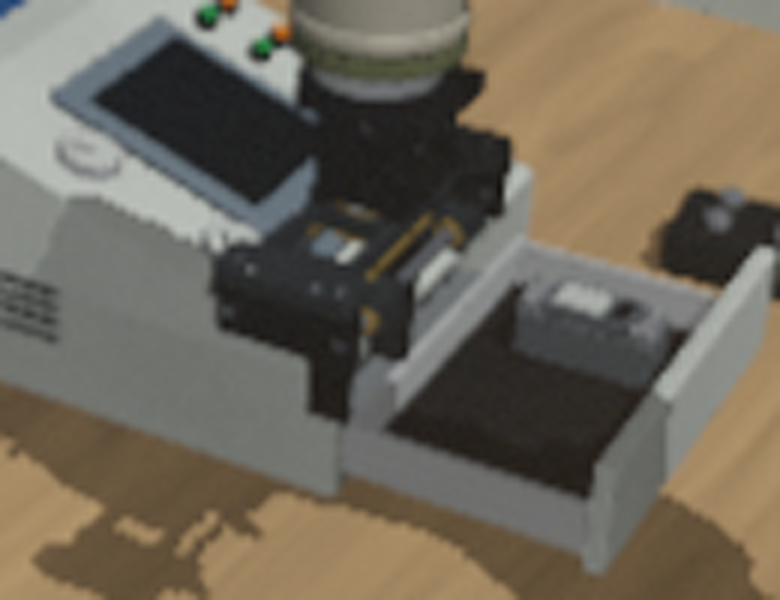

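View pics/s35b.png

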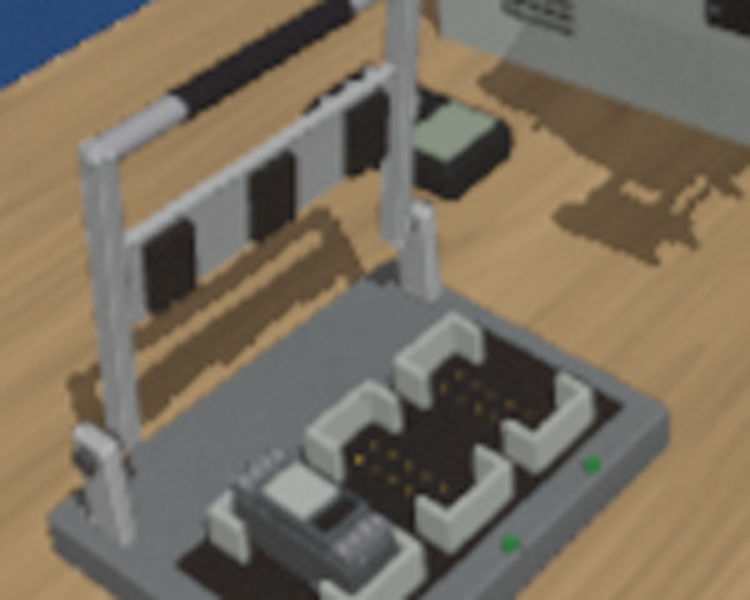

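```bash
python3 -m crank '[[0.3,[-4,20,0],0.5],[0.3,[-10,50,0],1.5],[0.3,[-20,85,0],2.5],[0.3,[-30,120,0],3.5],[0.3,[-40,155,0],4.5],[0.3,[-50,190,0],5.6],[0.3,[-60,225,0],5.6],[0.3,[-70,260,0],5.6],[0.3,[-80,295,0],5.6],[0.3,[-90,328,0],5.6],[0.3,[-98,352,0],5.6],[0.3,[-104,366,0],5.6]]' 30; python3 - <<'E'
from fit import *
x=st(); go(.5685,.3716,.11,178)
E
```

```text
time: 50.97
ee_pos: [0.5507, 0.3712, 0.2013]
eef_rot: [0.017, 1.0, 0.0, -0.001]
ft_force: [0.1, -0.2, 0.5]
width: 0.0566
t 50.97 tcp [0.5507 0.3712 0.2013] q [ 0.017  1.     0.    -0.001] F [ 0.1 -0.2  0.5] w 0.0566 j [-0.11  0.55 -0.81  1.34  0.39  1.41  0.63]
shift mm [-17.9   0.9  91.3] turn 0.1 | yaw now 178.07 tilt z [-0.001  0.001 -1.   ] rows>= 3
```

```bash
python3 -m crank '[[0.3,[-5,0.5,10],0],[0.3,[-12,0.5,30],0],[0.3,[-17.5,0.5,55],0],[0.3,[-17.5,0.5,75],0],[0.3,[-17.5,0.5,87],0],[0.3,[-17.5,0.5,91],0],[0.3,[-17.5,0.5,91],0]]' 30; python3 - <<'E'
from fit import *
x=st(); go(.5685,.3716,.0535,178)
s=cam("side");crop(s,215,230,335,320,6,"s36.png")
E
```

```text
time: 51.55
ee_pos: [0.5691, 0.3667, 0.1101]
eef_rot: [0.019, 1.0, -0.001, -0.001]
ft_force: [0.6, 0.3, 0.9]
width: 0.0564
t 51.55 tcp [0.5691 0.3667 0.1101] q [ 0.019  1.    -0.001 -0.001] F [0.6 0.3 0.9] w 0.0564 j [-0.12  0.64 -0.77  1.41  0.45  1.27  0.61]
shift mm [ 0.7  4.9 56.6] turn -0.1 | yaw now 177.87 tilt z [-0.001 -0.001 -1.   ] rows>= 2
```

View pics/s36.png

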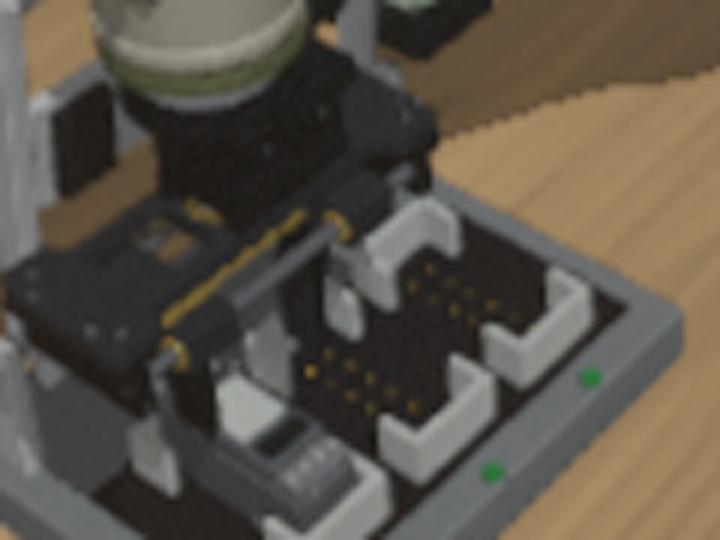

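```bash
python3 -m crank '[[0.3,[0,3,0],0],[0.3,[0,5,3],0],[0.3,[0,5,18],0],[0.3,[0,5,36],0],[0.3,[0,5,48],0],[0.3,[0,5,55],0],[0.3,[0,5,57],0],[0.1,[0,5,57],0],[-1,[0,5,57],0],[-1,[0,5,57],0],[-1,[0,5,57],0],[-1,[0,5,57],0]]' 30; python3 - <<'E'
from fit import *
x=st()
E
python3 -m crank '[[-1,[0,0,0],0],[-1,[0,0,0],0],[-1,[0,0,0],0],[-1,[0,0,0],0],[-1,[0,0,-4],0],[-1,[0,0,-15],0],[-1,[0,0,-35],0],[-1,[0,0,-60],0],[-1,[2,0,-90],0],[-1,[8,-5,-118],0],[-1,[16,-12,-138],0],[-1,[26,-25,-148],0]]' 30;python3 - <<'E'
from fit import *
x=st(); go(.475,-.1,.2,183.5)
s=cam("side");crop(s,195,180,345,300,5,"s37.png")
E
```

```text
time: 52.6
ee_pos: [0.57, 0.3728, 0.0546]
eef_rot: [0.019, 1.0, 0.0, 0.001]
ft_force: [0.1, -1.1, 1.8]
width: 0.0361
t 52.6 tcp [0.57   0.3728 0.0546] q [0.019 1.    0.    0.001] F [ 0.1 -1.1  1.8] w 0.0361 j [-0.14  0.7  -0.74  1.44  0.49  1.19  0.58]
time: 53.6
ee_pos: [0.5425, 0.3504, 0.2056]
eef_rot: [0.018, 1.0, 0.002, 0.001]
ft_force: [0.3, 0.2, -1.3]
width: 0.0359
t 53.6 tcp [0.5425 0.3504 0.2056] q [0.018 1.    0.002 0.001] F [ 0.3  0.2 -1.3] w 0.0359 j [-0.06  0.51 -0.82  1.39  0.37  1.39  0.65]
shift mm [  51.5 -452.5    4. ] turn -5.5 | yaw now 177.97 tilt z [ 0.003  0.003 -1.   ] rows>= 11
```

View pics/s37.png

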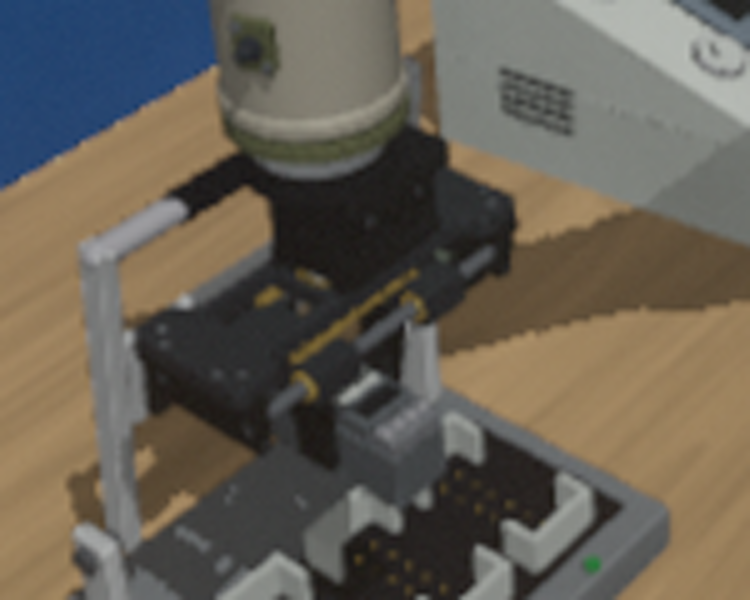

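```bash
python3 -m crank '[[-1,[4,-15,0],0],[-1,[12,-42,0],0],[-1,[20,-74,0],0],[-1,[27,-110,0],-1],[-1,[33,-146,0],-2],[-1,[38,-182,0],-3],[-1,[42,-218,0],-4],[-1,[46,-254,0],-5],[-1,[48,-290,0],-5.5],[-1,[50,-325,0],-5.5],[-1,[51,-360,0],-5.5],[-1,[51,-390,0],-5.5]]' 30;python3 - <<'E'
from fit import *
x=st(); go(.4845,-.246,.17,183.55)
E
```

```text
time: 54.65
ee_pos: [0.4766, -0.0416, 0.2025]
eef_rot: [-0.029, 1.0, -0.001, 0.0]
ft_force: [0.1, -0.1, -1.0]
width: 0.0361
t 54.65 tcp [ 0.4766 -0.0416  0.2025] q [-0.029  1.    -0.001  0.   ] F [ 0.1 -0.1 -1. ] w 0.0361 j [ 0.68  0.07 -0.71  1.83  0.05  1.26  1.59]
shift mm [   4.  -204.5   32.8] turn -0.2 | yaw now -176.67 tilt z [ 0.    -0.001 -1.   ] rows>= 5
```

```bash
python3 -m crank '[[-1,[0,-15,0],0],[-1,[0,-42,0],0],[-1,[0,-74,0],0],[-1,[1,-106,0],0],[-1,[2,-138,0],0],[-1,[3,-168,5],0],[-1,[4,-190,15],-0.2],[-1,[4,-204,25],-0.2],[-1,[4,-208,32],-0.2],[-1,[4,-208,32],-0.2],[-1,[4,-208,32],-0.2]]' 30;python3 - <<'E'
from fit import *
x=st(); go(.4845,-.246,.031,183.55)
s=cam("side");crop(s,300,150,430,250,6,"s38.png")
E
```

```text
time: 55.57
ee_pos: [0.4858, -0.2453, 0.1697]
eef_rot: [-0.032, 0.999, 0.001, -0.0]
ft_force: [1.5, 0.6, -1.1]
width: 0.0358
t 55.57 tcp [ 0.4858 -0.2453  0.1697] q [-0.032  0.999  0.001 -0.   ] F [ 1.5  0.6 -1.1] w 0.0358 j [ 0.86  0.24 -0.55  1.72  0.13  1.22  1.92]
shift mm [  1.2  -0.8 138.7] turn 0.1 | yaw now -176.32 tilt z [-0.001  0.001 -1.   ] rows>= 4
```

View pics/s38.png

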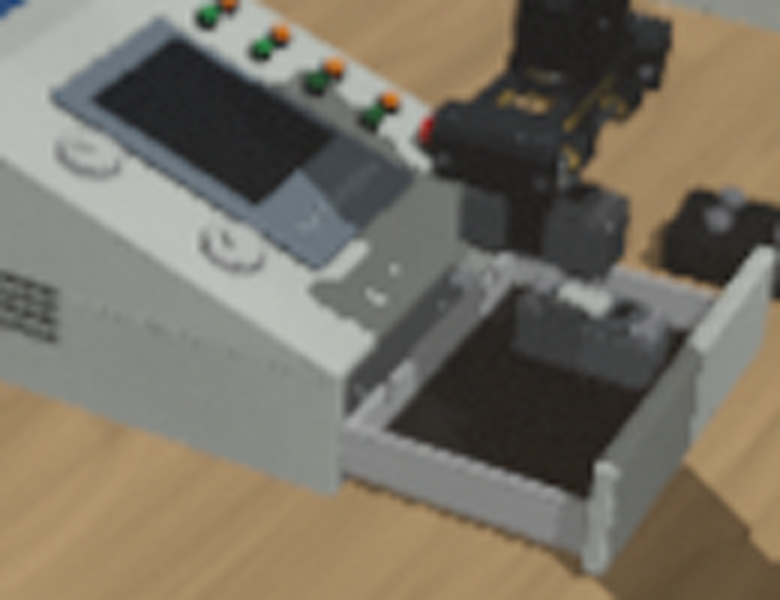

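```bash
python3 -m crank '[[-1,[1,0,8],0],[-1,[1,0,25],0],[-1,[1,0,45],0],[-1,[1,0,65],0],[-1,[1,0,85],0],[-1,[1,0,103],0],[-1,[1,0,118],0],[-1,[1,0,129],0],[-1,[1,0,134],0],[-1,[1,0,136],0],[-1,[1,0,136],0]]' 30;python3 - <<'E'
from fit import *
x=st(); 
s=cam("side");crop(s,300,150,430,250,6,"s39.png")
E
```

```text
time: 56.53
ee_pos: [0.4849, -0.247, 0.0341]
eef_rot: [-0.031, 1.0, -0.0, 0.0]
ft_force: [0.1, -0.7, -1.3]
width: 0.0358
t 56.53 tcp [ 0.4849 -0.247   0.0341] q [-0.031  1.    -0.     0.   ] F [ 0.1 -0.7 -1.3] w 0.0358 j [ 0.83  0.39 -0.51  1.85  0.23  0.96  1.84]
```

View pics/s39.png

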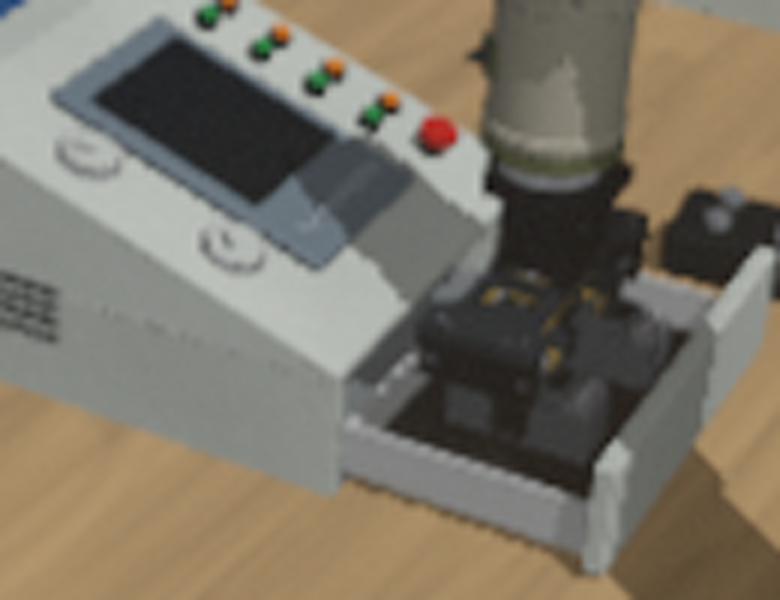

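```bash
python3 -m crank '[[-1,[0,0,1.5],0],[-1,[0,0,3],0],[-1,[0,0,3],0],[0.25,[0,0,3],0],[0.25,[0,0,3],0],[0.25,[0,0,3],0],[0.25,[0,0,3],0],[0.25,[0,0,-5],0],[0.25,[0,0,-22],0],[0.25,[0,0,-50],0],[0.25,[0,0,-85],0],[0.25,[0,0,-115],0]]' 30;python3 -m crank '[[0,[6,0,-15],4],[-0.5,[20,-2,-30],10],[-1,[45,-5,-40],16],[-1,[70,-10,-45],22],[-1,[95,-15,-45],28],[-1,[115,-20,-45],34],[-1,[130,-25,-45],40],[-1,[135,-30,-45],46],[-1,[135,-35,-45],52],[-1,[135,-40,-45],58],[-1,[135,-45,-45],64],[-1,[135,-48,-45],70]]' 30; python3 - <<'E'
from fit import *
x=st(); go(.345,-.304,.1,93.5)
s=cam("side");crop(s,300,150,430,250,6,"s40.png");t=cam("top");crop(t,340,190,440,270,8,"t40.png")
E
```

```text
time: 57.58
ee_pos: [0.4847, -0.247, 0.1513]
eef_rot: [-0.031, 1.0, -0.0, 0.0]
ft_force: [1.2, -0.3, -0.2]
width: 0.0541
time: 58.58
ee_pos: [0.3529, -0.3039, 0.1946]
eef_rot: [0.55, 0.835, -0.0, 0.0]
ft_force: [0.6, 0.9, 0.2]
width: -0.0
t 58.58 tcp [ 0.3529 -0.3039  0.1946] q [ 0.55   0.835 -0.     0.   ] F [0.6 0.9 0.2] w -0.0 j [ 1.02  0.02 -0.41  1.88  0.01  1.24  1.01]
shift mm [ 3.1 -7.3 94.6] turn 19.8 | yaw now 113.28 tilt z [ 0.001 -0.001 -1.   ] rows>= 3
```

View pics/s40.png

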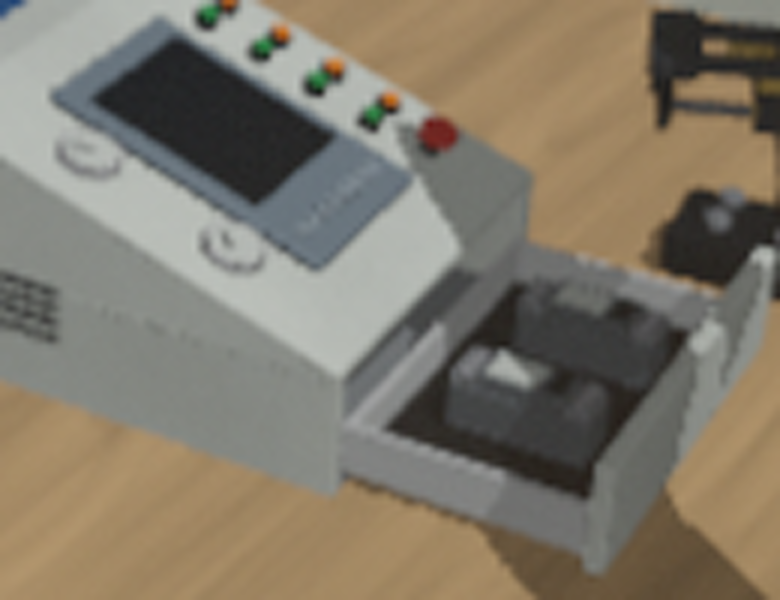

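View pics/t40.png

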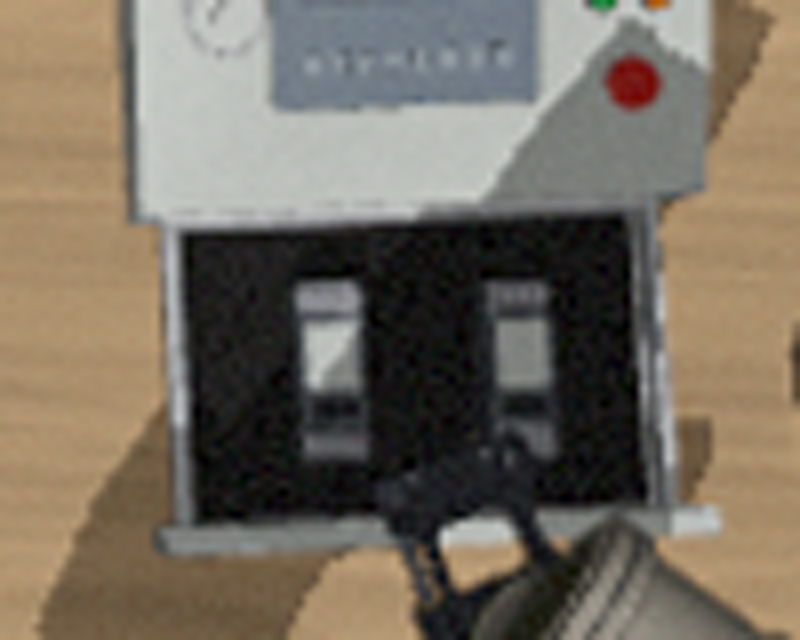

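```bash
python3 -m crank '[[-1,[0,-2,0],6],[-1,[0,-5,0],13],[-1,[0,-7,0],20],[-1,[0,-7,0],27],[-1,[0,-7,0],34],[-1,[0,-7,0],41],[-1,[0,-7,0],48],[-1,[0,-7,0],55],[-1,[0,-7,0],62],[-1,[0,-7,0],69],[-1,[0,-7,0],76],[-1,[0,-7,0],83]]' 30; python3 - <<'E'
from fit import *
x=st(); go(.345,-.305,.1,3.55)
E
```

```text
time: 59.68
ee_pos: [0.3466, -0.306, 0.1943]
eef_rot: [0.965, 0.263, 0.0, 0.0]
ft_force: [0.1, 0.3, 0.0]
width: 0.0006
t 59.68 tcp [ 0.3466 -0.306   0.1943] q [0.965 0.263 0.    0.   ] F [0.1 0.3 0. ] w 0.0006 j [ 1.01  0.01 -0.39  1.89  0.01  1.24 -0.42]
shift mm [-0.9 -1.7 94.3] turn 27.0 | yaw now 30.51 tilt z [ 0. -0. -1.] rows>= 4
```

```bash
python3 -m crank '[[-1,[0,0,0],6],[-1,[0,0,0],13],[-1,[0,0,10],20],[-1,[0,0,30],26],[-1,[0,0,55],27],[-1,[0,0,80],27],[-1,[0,0,105],27],[-1,[0,0,125],27],[-1,[0,0,138],27],[-1,[0,0,145],27],[-1,[0,0,147],27],[-1,[0,0,147],27]]' 30; python3 - <<'E'
from fit import *
x=st(); go(.380,-.3025,.047,3.55)
s=cam("side");crop(s,330,150,460,250,6,"s41.png")
E
```

```text
time: 60.68
ee_pos: [0.3466, -0.3063, 0.0471]
eef_rot: [0.999, 0.032, 0.0, 0.0]
ft_force: [-0.4, 0.2, 1.1]
width: 0.0005
t 60.68 tcp [ 0.3466 -0.3063  0.0471] q [0.999 0.032 0.    0.   ] F [-0.4  0.2  1.1] w 0.0005 j [ 0.99  0.19 -0.39  2.05  0.09  0.92 -0.96]
shift mm [33.6 -1.6  0.1] turn 0.1 | yaw now 3.69 tilt z [ 0. -0. -1.] rows>= 1
```

View pics/s41.png

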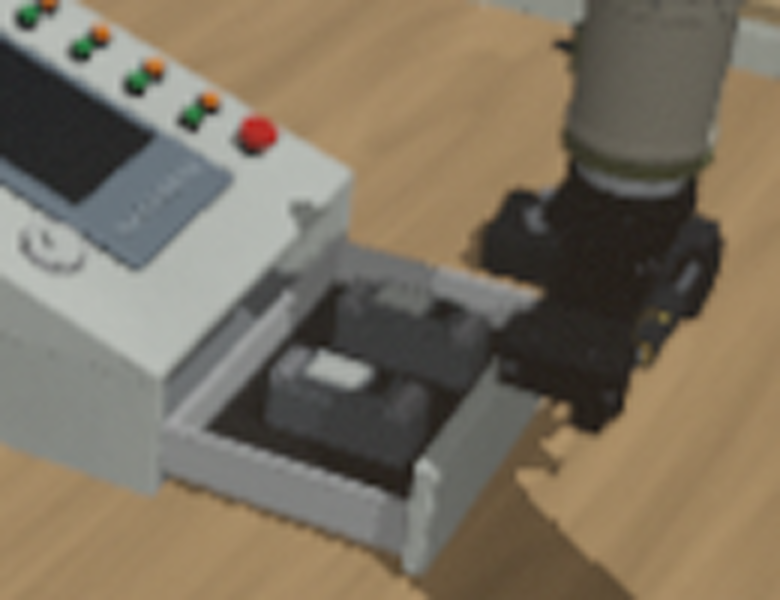

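```bash
python3 -m crank '[[-1,[8,0,0],0],[-1,[18,0,0],0],[-1,[25,0,0],0],[-1,[29,0,0],0],[-1,[32,0,0],0],[-1,[34,0,0],0],[-1,[36,0,0],0],[-1,[39,0,0],0],[-1,[43,0,0],0],[-1,[48,0,0],0],[-1,[54,0,0],0],[-1,[60,0,0],0]]' 30; python3 -m crank '[[-1,[6,0,0],0],[-1,[12,0,0],0],[-1,[18,0,0],0],[-1,[24,0,0],0],[-1,[30,0,0],0],[-1,[36,0,0],0],[-1,[42,0,0],0],[-1,[48,0,0],0],[-1,[54,0,0],0],[-1,[60,0,0],0],[-1,[66,0,0],0],[-1,[71,0,0],0]]' 30; python3 - <<'E'
from fit import *
x=st(); go(.5442,-.2907,.0465,3.55)
s=cam("side");crop(s,300,150,430,250,6,"s42.png")
E
```

```text
time: 61.73
ee_pos: [0.4066, -0.3025, 0.0467]
eef_rot: [1.0, 0.031, -0.0, -0.0]
ft_force: [-2.7, 0.0, -0.7]
width: 0.0003
time: 62.73
ee_pos: [0.478, -0.2981, 0.0469]
eef_rot: [1.0, 0.031, 0.0, 0.0]
ft_force: [-2.6, 1.2, -1.0]
width: 0.0006
t 62.73 tcp [ 0.478  -0.2981  0.0469] q [1.    0.031 0.    0.   ] F [-2.6  1.2 -1. ] w 0.0006 j [ 0.82  0.39 -0.4   1.8   0.18  0.99 -1.17]
shift mm [66.5 -3.2  0.4] turn 0.0 | yaw now 3.59 tilt z [ 0. -0. -1.] rows>= 2
```

View pics/s42.png

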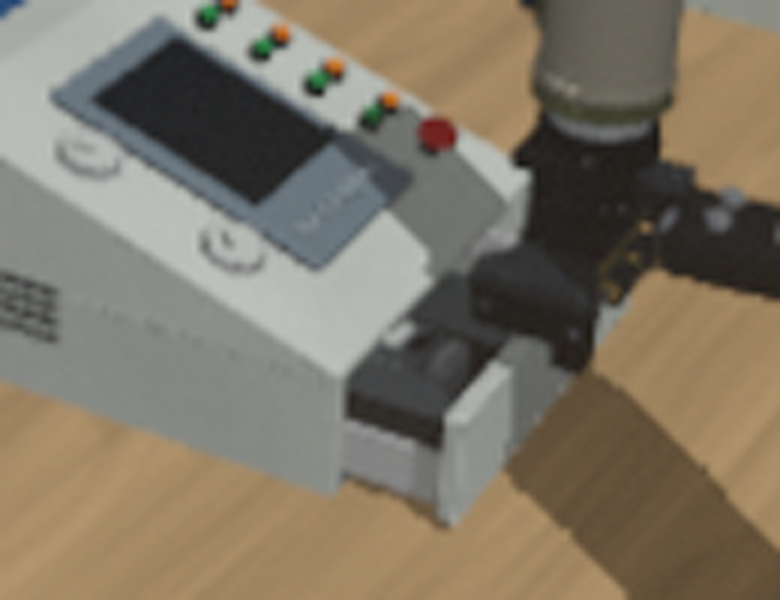

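```bash
python3 -m crank '[[-1,[6,0,0],0],[-1,[12,0,0],0],[-1,[18,0,0],0],[-1,[24,0,0],0],[-1,[30,0,0],0],[-1,[36,0,0],0],[-1,[42,0,0],0],[-1,[48,0,0],0],[-1,[53,0,0],0],[-1,[57,0,0],0],[-1,[60,0,0],0],[-1,[62,0,0],0]]' 30; python3 -m crank '[[-1,[1.5,0,0],0],[-1,[3,0,0],0],[-1,[4.5,0,0],0],[-1,[5.5,0,0],0],[-1,[6.5,0,0],0],[-1,[6.5,0,0],0]]' 30; python3 - <<'E'
from fit import *
x=st()
E
```

```text
time: 63.78
ee_pos: [0.5391, -0.2944, 0.0469]
eef_rot: [1.0, 0.031, -0.0, 0.0]
ft_force: [-7.7, -0.5, 4.9]
width: 0.0004
time: 64.28
ee_pos: [0.5445, -0.2941, 0.0468]
eef_rot: [1.0, 0.031, -0.001, -0.0]
ft_force: [-10.7, 1.1, 6.8]
width: 0.0001
t 64.28 tcp [ 0.5445 -0.2941  0.0468] q [ 1.     0.031 -0.001 -0.   ] F [-10.7   1.1   6.8] w 0.0001 j [ 0.73  0.5  -0.39  1.64  0.22  1.04 -1.24]
```

Near the stop; a little more to reach it firmly, then let go.

```bash
python3 -m crank '[[-1,[0.8,0,0],0],[-1,[1.6,0,0],0],[-1,[2.2,0,0],0],[-1,[2.2,0,0],0]]' 30; python3 -m crank '[[-1,[-2,0,0],0],[-1,[-5,0,0],0],[-1,[-10,0,0],0],[-1,[-18,0,0],0],[-1,[-30,0,0],0],[-1,[-45,0,0],0],[-1,[-62,0,0],0],[-1,[-80,0,-10],0],[-1,[-95,0,-35],0],[-1,[-105,0,-65],0],[-1,[-110,0,-95],0],[-1,[-110,0,-110],0]]' 30; python3 - <<'E'
from fit import *
x=st()
s=cam("side");crop(s,300,150,430,250,6,"s43.png");t=cam("top");crop(t,340,190,440,270,8,"t43.png")
E
```

```text
time: 64.62
ee_pos: [0.5445, -0.2942, 0.0467]
eef_rot: [1.0, 0.031, -0.004, -0.0]
ft_force: [-20.6, 2.8, 14.6]
width: -0.0
time: 65.62
ee_pos: [0.4382, -0.3015, 0.1607]
eef_rot: [1.0, 0.031, 0.002, 0.002]
ft_force: [1.3, -0.2, -0.5]
width: 0.0004
t 65.62 tcp [ 0.4382 -0.3015  0.1607] q [1.    0.031 0.002 0.002] F [ 1.3 -0.2 -0.5] w 0.0004 j [ 0.89  0.2  -0.42  1.77  0.09  1.18 -1.06]
```

View pics/s43.png

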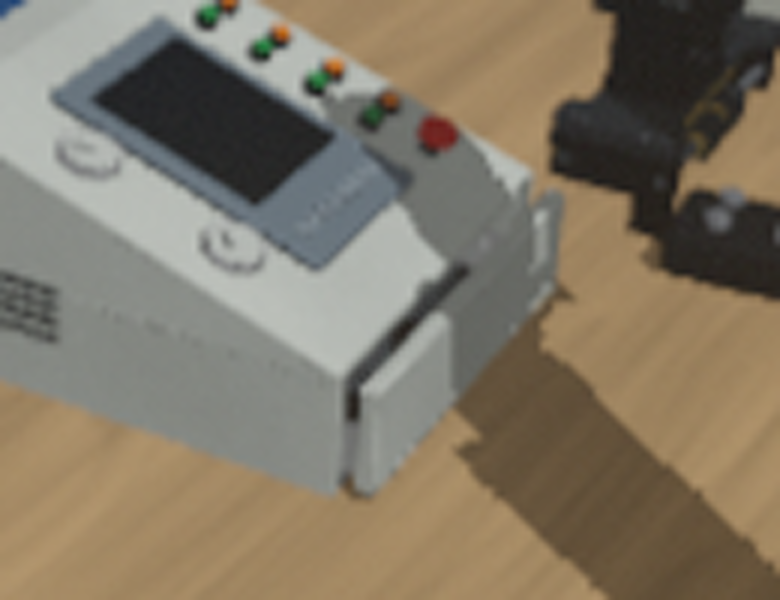

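View pics/t43.png

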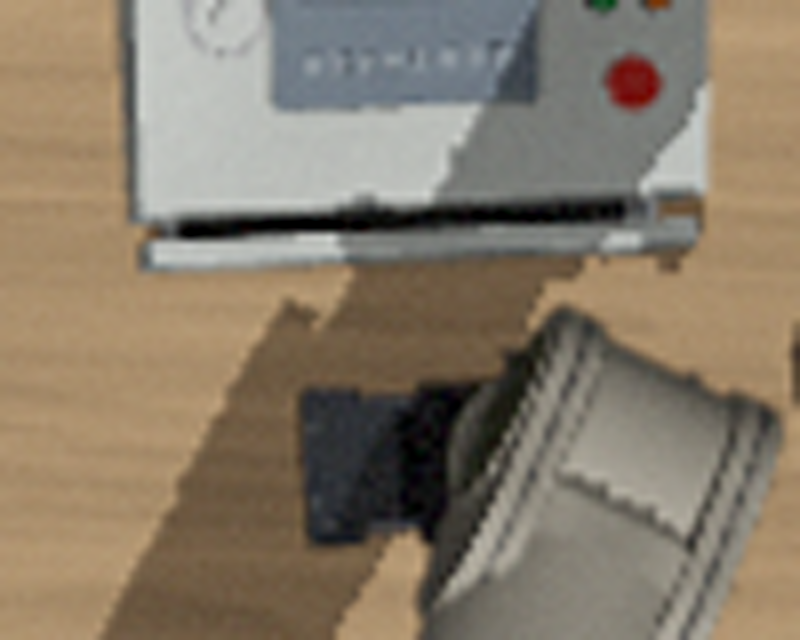

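```bash
python3 -m crank '[[-1,[-20,0,-10],0],[-1,[-50,0,-20],0],[-1,[-50,0,-20],0],[-1,[-50,0,-20],0],[-1,[-50,0,-20],0],[-1,[-50,0,-20],0],[-1,[-50,0,-20],0],[-1,[-50,0,-20],0]]' 30; python3 - <<'E'
from fit import *
x=st()
s=cam("side");t=cam("top");crop(s,0,0,640,400,1,"s44.png");crop(t,0,0,640,400,1,"t44.png")
a=cv2.imread("pics/top0.png").astype(int)[:,:,::-1]; d=np.abs(a-t["pixels"]).max(-1)
for n,(x0,y0,x1,y1) in dict(meter=(312,138,333,182),pend=(440,226,464,272),scr=(190,212,204,265),fix=(212,172,295,238),con=(352,125,432,224)).items(): print(n,(d[y0:y1,x0:x1]>40).mean().round(3))
E
```

```text
time: 66.38
ee_pos: [0.3885, -0.3033, 0.1763]
eef_rot: [0.999, 0.032, -0.0, -0.0]
ft_force: [-0.2, 0.5, -0.7]
width: 0.0008
t 66.38 tcp [ 0.3885 -0.3033  0.1763] q [ 0.999  0.032 -0.    -0.   ] F [-0.2  0.5 -0.7] w 0.0008 j [ 0.95  0.1  -0.4   1.85  0.04  1.21 -0.97]
meter 0.0
pend 0.188
scr 0.0
fix 0.0
con 0.098
```

View pics/s44.png

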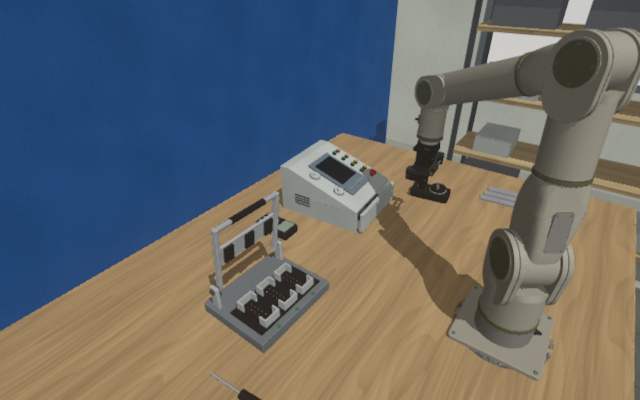

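View pics/t44.png

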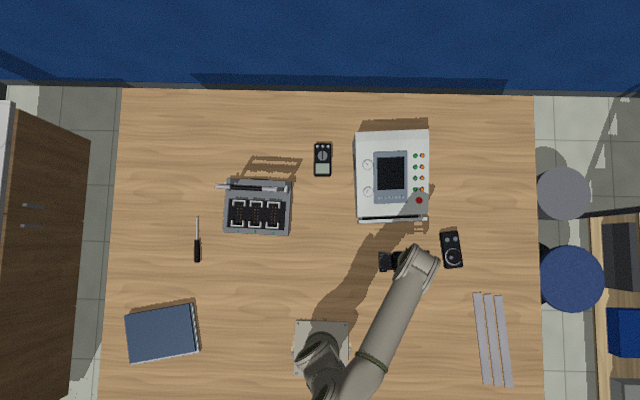

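```bash
python3 - <<'E'
from bench import r
import cv2
a=cv2.imread("pics/top0.png")[215:285,425:480];b=cv2.imread("pics/t44.png")[215:285,425:480]
cv2.imwrite("pics/pend.png",cv2.resize(cv2.hconcat([a,b]),None,fx=5,fy=5))
print(r.close_job())
E
```

```text
the job is handed in; nothing more can be done
None
```

View pics/pend.png

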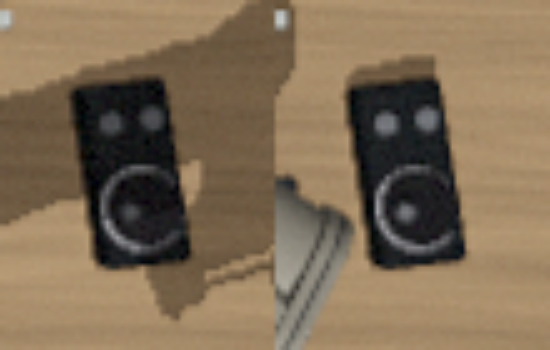

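The job is done and handed in at about 66 s; the interface gave no verdict.

- **Modules:** Only two modules were on the bench. I set them front side up in nests 1 and 3.
- **Press:** I pulled the frame down by its bar, held it at about 30 N at the wrist for about 1.5 s, and eased it back to its rest with the bar still in the grip. While pressing, the bar slid about 8 mm in the fingers before the force built up.
- **Drawer:** I pushed the front in to its stop so it sprang ajar, hooked it out and laid both modules front side up on the floor. Then I pushed it in to its stop at about 20 N, and it latched.

**Last checks:**
- **Pictures:** The drawer is shut with the same gap as at the start. The nests are empty and the press frame is back at its rest. No module is left on the bench.
- **Bystanders:** The image comparison showed no change at the multimeter or screwdriver. It flagged the pendant (19% of pixels changed). A side-by-side crop showed the arm's shadow had moved and the pendant itself had not.
- **Not seen:** I could not see the modules inside the shut drawer. They were last seen lying flat and front side up as the drawer slid in.

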